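Clear the bench: ear defenders on the rail, parts cups in one stack

TASK

The soldering class is over, so clear the bench: hang every pair of ear defenders on the rail, with its headband over the bar and one shell hanging on either side of it, and nest all the loose parts cups, mouth up and pushed fully home, into one stack in the black base cup. Leave the bottle and the circuit board at the right where they are; things may get knocked aside while you work, so check that everything has ended up in its place.

Things in the scene. Friction and masses are not known exactly. Their poses are not given: they have to be found in the camera images.
- rail_bar (a point): Middle of the bar of the ear-defender rail (fixed, at the right; place and yaw vary): level steel bar, 16 mm in diameter, axis 135 mm above the worktop, along this point's x (z up). It spans 290 mm between two posts, 18 mm in diameter, at x = +-145 mm, with round caps up to 155 mm above the worktop. Grey foot plate 300 x 80 x 12 mm below.
- muff_red_crown (a point): Ear defenders, red shells (0.16 kg, may be absent), standing on the shells. Point: centre of the black crown pad on top, to grasp by: 26 (x) x 50 (y) x 24 (z) mm; 114.5 mm above the shells' undersides. x: across the 26 mm wide band, y: shell to shell. Underside of band 17 mm below point (hung: point 25 mm above bar axis). Overall 60 (x) x 130 (y) mm; gap between cushions 66 mm.
- muff_yellow_crown (a point): Ear defenders, yellow shells (0.16 kg, may be absent), standing on the shells. Point: centre of the black crown pad on top, to grasp by: 26 (x) x 50 (y) x 24 (z) mm; 114.5 mm above the shells' undersides. x: across the 26 mm wide band, y: shell to shell. Underside of band 17 mm below point (hung: point 25 mm above bar axis). Overall 60 (x) x 130 (y) mm; gap between cushions 66 mm.
- muff_blue_crown (a point): Ear defenders, blue shells (0.16 kg, may be absent), standing on the shells. Point: centre of the black crown pad on top, to grasp by: 26 (x) x 50 (y) x 24 (z) mm; 114.5 mm above the shells' undersides. x: across the 26 mm wide band, y: shell to shell. Underside of band 17 mm below point (hung: point 25 mm above bar axis). Overall 60 (x) x 130 (y) mm; gap between cushions 66 mm.
- cup_green_mid (a point): Tapered round green plastic parts cup (loose, 0.07 kg, may be absent), mouth up. Point: on its axis, 30 mm above its underside; z along the axis, up. 60 mm tall, outer diameter 46 mm at the foot, 64 mm at the rim; wall 2 mm, solid floor 24 mm thick: a cup fully nested in another stands 24 mm higher than it, with 1.6 mm clearance all round.
- cup_orange_mid (a point): Tapered round orange plastic parts cup (loose, 0.07 kg, may be absent), mouth up. Point: on its axis, 30 mm above its underside; z along the axis, up. 60 mm tall, outer diameter 46 mm at the foot, 64 mm at the rim; wall 2 mm, solid floor 24 mm thick: a cup fully nested in another stands 24 mm higher than it, with 1.6 mm clearance all round.
- cup_white_mid (a point): Tapered round white plastic parts cup (loose, 0.07 kg, may be absent), mouth up. Point: on its axis, 30 mm above its underside; z along the axis, up. 60 mm tall, outer diameter 46 mm at the foot, 64 mm at the rim; wall 2 mm, solid floor 24 mm thick: a cup fully nested in another stands 24 mm higher than it, with 1.6 mm clearance all round.
- stack_mid (a point): Base cup (fixed; its place among the cups varies): black, shaped as the loose cups, mouth up, on a steel disc 86 mm wide, 8 mm thick. Point: on its axis, 38 mm above the worktop; rim at 68 mm. The point of the k-th loose cup nested in it comes 24 k mm above this one. Behind it a microscope: its eyepieces, 0.40 m up, reach forward to x = 0.61 m at y = 0.24 to 0.37 m; keep clear.
- cleaner_bottle: Bystander, to be left alone: white bottle with a blue cap, 46 mm wide, 117 mm tall, standing at the right. Origin: centre of its underside.
- circuit_board: Bystander, to be left alone: green circuit board, 48 x 68 x 12 mm, lying at the right. Origin: centre of its underside.

How it is judged:
At the end, for the whole second after the job is handed in: Each pair of ear defenders present hangs over the bar: crown pad within 20 mm of the bar sideways, 125 mm of its middle, 15-34 mm above its axis, tilt < 0.3 rad, turned < 0.5 rad. Each loose cup present is nested in the base cup: within 7 mm of its axis, tilt < 0.1 rad. All at rest (y of muff_red_crown in the frame of rail_bar between -0.02 and 0.02 m and x of muff_red_crown in the frame of rail_bar between -0.125 and 0.125 m and z of muff_red_crown in the frame of rail_bar between 0.015 and 0.034 m and angle between each of muff_red_crown, muff_yellow_crown, muff_blue_crown's own z axis and vertical below 0.3 rad and angle between the x axis of each of muff_red_crown, muff_yellow_crown, muff_blue_crown and the x axis of rail_bar, either way round below 0.5 rad and linear speed of each of muff_red, muff_yellow, muff_blue, cup_green, cup_orange, cup_white below 0.03 m/s and y of muff_yellow_crown in the frame of rail_bar between -0.02 and 0.02 m and x of muff_yellow_crown in the frame of rail_bar between -0.125 and 0.125 m and z of muff_yellow_crown in the frame of rail_bar between 0.015 and 0.034 m and y of muff_blue_crown in the frame of rail_bar between -0.02 and 0.02 m and x of muff_blue_crown in the frame of rail_bar between -0.125 and 0.125 m and z of muff_blue_crown in the frame of rail_bar between 0.015 and 0.034 m and horizontal distance between each of cup_green_mid, cup_orange_mid, cup_white_mid and stack_mid below 0.007 m and angle between each of cup_green_mid, cup_orange_mid, cup_white_mid's own z axis and vertical below 0.1 rad and height (world z) of cup_green_mid between 0.055 and 0.116 m and height (world z) of cup_orange_mid between 0.055 and 0.116 m and height (world z) of cup_white_mid between 0.055 and 0.116 m); the robot touches nothing.
It fails at once if the cleaner bottle is moved by more than 30 mm or tipped over (distance of cleaner_bottle from where it was at the start of the episode above 0.03 m or angle between cleaner_bottle's own z axis and vertical above 0.5 rad).
It fails at once if the circuit board is moved by more than 30 mm or tipped over (distance of circuit_board from where it was at the start of the episode above 0.03 m or angle between circuit_board's own z axis and vertical above 0.5 rad).
Of muff_red, muff_yellow, muff_blue, cup_green, cup_orange, cup_white only 5 to 6 are there at a start; the rules pass over those that are not, and their reading is None.
At some moment in a run one of cup_green, cup_orange, cup_white may be knocked a few centimetres aside while the robot is not near it.
It also fails if it takes over 208 s, if anything falls off the work surface, if the arm or the gripper's body presses on something with over 40 N, if the wrist force passes 120 N, or if a joint passes its speed limit or range.

ROBOT

A 7-joint arm with a two-finger parallel gripper is mounted at the origin on a cart in front of the work surface, level with it; the furniture and walls round the work are solid. World frame = base frame: x ahead of the robot, y to its left, z up, the work surface at z = 0. Lengths are in m, angles in rad, forces in N, time in s.
With the tool pointing down it reaches from about 0.4 to 0.9 m from the base axis. Payload 5.6 kg.
Tool frame: the origin (TCP) lies at the very end of the fingers, on their centre line; the grasp point (between the pads) lies 19 mm behind it; z points along the fingers, y is the line along which they close (so a half turn about z gives the same grasp; the last joint's range is limited). The gripper opens to 92 mm and grips with 3 to 60 N. Pads are 20 mm wide; open, the fingers measure 128 mm over their backs; the gripper's body (75 mm by 189 mm) begins 69 mm behind the grasp point.
Start: joints at [-1.27, 0.468, -0.012, 1.603, 0.006, 1.071, -0.056], TCP at [0.219, 0.612, 0.215] pointing down, gripper open.
Joint ranges: [-2.53, 2.53], [-0.31, 2.02], [-1.57, 1.55], [0.28, 2.44], [-1.29, 4.43], [0.15, 1.84], [-2.92, 2.92]. Speed limits (rad/s): [2.57, 2.57, 3.14, 3.14, 3.14, 3.14, 3.14].

INTERFACE

Orientations are given as a unit quaternion [w, x, y, z].
In Python, from bench import observe, grab_frame, camera_params, hand_in gives the robot as it stands.
- The arm moves only by the tool move_arm, never from a script. Its argument "targets" is a list of rows, each an object of numbers: "x", "y", "z": the shift along the tool's x, y, z in mm; "roll": the turn about the tool's z in degrees; "hand": the opening in per cent of the stroke, from 0 (shut) to 100 (fully open). A call has 1 to 20 rows; each row shifts and turns the commanded pose from where the row before left it, along the tool's axes as they then stand; what a row does not reach is not made up. A row lasts 1/12 s, in which the tool goes at most 41.7 mm and 7.16 degrees, less where a joint would pass 70% of its speed; a pose out of reach is approached as far as the arm can. A call is refused whole if a number of a shift passes 41.7 or a number of a turn 7.16, either way. A call with a gripper value outside its range is refused whole. The fingers move at their own pace and stop on an object; the grip force is fixed at half the most. Time passes only in rows, so rows that do not move let the fingers close. It gives the time, the measured TCP pose, the force, the opening and the grip force at its end, in the units of the state.
- observe(): the state, without advancing time (a new reading comes with each control period).
- grab_frame(name): name is "side" or "top" or "wrist"; returns (picture, depth): 480x640x3 uint8, blue, green, red; 480x640 float32, m along the optical axis (not along the pixel's ray), 0 where there is no reading.
- camera_params(name): a dict with "K" (3x3 intrinsics, pixels), "dist_coeffs" ([k1, k2, p1, p2, k3] as OpenCV has them; the pictures are not rectified), "R" (3x3) and "t" (3): a world point X has camera coordinates R X + t; the wrist camera has in their place "mount" (4x4, takes a point from camera to tool coordinates, whose origin is the TCP and whose axes are the flange's). Camera axes: x right, y down, z forward; pixel columns grow to the right and rows downward; lengths in m; the calibration is good to about 2 mm. A picture is of the moment at which its call begins: read the wrist's pose just before it. camera_params takes no time and is no camera call.
- hand_in(): hands the job in; it is judged then, once.
The state is a dict: "time": time; "joint_positions": joint angles; "dq": joint speeds; "tau": joint torques, N m; "ee_pos": TCP position; "orientation": TCP orientation; "contact_force": force on the tool from outside, world axes, zero at the start; "wrist_torque": the same for the moment, N m; "finger_gap": finger opening in m; "finger_force": force on a finger pad.
Only numpy, scipy, OpenCV 4.12 (cv2) and the standard library are available. Lean on these libraries where they do the work, as an engineer would, in place of code of your own. Each camera call takes 0.05 s, during which the arm holds its last target. There are 200 camera calls.

## Working session

There is one attempt and no reset: what is moved stays moved. The work goes in short steps, Python scripts to look and compute and a tool call to move; the robot and the scene stay as the last step left them, time stands still between calls to the robot, and variables do not carry over. Pictures are saved under pics/ and viewed, at most 14 in all, crops included, and the job is handed in when it is done.

Besides the shell and the picture viewer there is one more tool, called after ">>>" as name(argument=value, ...), one argument or row to a line, values as JSON. move_arm: Moves the arm, as the interface text tells. Its arguments: {"type":"object","properties":{"targets":{"type":"array"}},"required":["targets"]}

```bash
ls; mkdir -p pics; python3 - <<'E'
from bench import *
import cv2,numpy as np
s=observe();print({k:np.round(v,3).tolist() for k,v in s.items()})
for n in("top","side"):
    p,d=grab_frame(n);cv2.imwrite(f"pics/{n}0.png",p);np.save(f"pics/{n}0.npy",d)
    c=camera_params(n);print({k:np.round(v,3).tolist() for k,v in c.items()})
print(camera_params("wrist"))
E
```

```text
pics
{'time': 0.0, 'joint_positions': [-1.27, 0.468, -0.012, 1.604, 0.006, 1.071, -0.056], 'dq': [0.0, 0.001, -0.0, -0.0, -0.001, 0.0, 0.0], 'tau': [0.001, -52.058, -0.012, -24.374, -0.057, 0.018, 0.0], 'ee_pos': [0.219, 0.611, 0.214], 'orientation': [-0.0, 0.171, 0.985, -0.001], 'contact_force': [-0.344, -0.036, -0.213], 'wrist_torque': [0.011, 0.012, 0.022], 'finger_force': 0.0, 'finger_gap': 0.092}
{'K': [[609.725, 0.0, 318.035], [0.0, 609.725, 251.122], [0.0, 0.0, 1.0]], 'dist_coeffs': [0.065, 0.0, 0.0, 0.0, 0.0], 'R': [[0.277, -0.961, -0.003], [-0.935, -0.268, -0.231], [0.222, 0.067, -0.973]], 't': [-0.14, 0.505, 1.797]}
{'K': [[544.582, 0.0, 318.612], [0.0, 544.582, 245.88], [0.0, 0.0, 1.0]], 'dist_coeffs': [-0.121, 0.0, 0.0, 0.0, 0.0], 'R': [[0.95, -0.311, 0.013], [-0.167, -0.544, -0.822], [0.263, 0.779, -0.569]], 't': [-0.506, 0.159, 1.168]}
{'K': array([[356.4862721 ,   0.        , 323.07459606],
       [  0.        , 356.4862721 , 238.4382294 ],
       [  0.        ,   0.        ,   1.        ]]), 'dist_coeffs': array([-0.07168641,  0.        ,  0.        ,  0.        ,  0.        ]), 'mount': array([[ 1.47254585e-03, -9.68646193e-01, -2.48439899e-01,
         7.05620694e-02],
       [ 9.99998594e-01,  1.62566565e-03, -4.11170137e-04,
        -4.08067815e-04],
       [ 8.02158599e-04, -2.48438945e-01,  9.68647225e-01,
        -1.70923267e-01],
       [ 0.00000000e+00,  0.00000000e+00,  0.00000000e+00,
         1.00000000e+00]])}
```

View pics/top0.png

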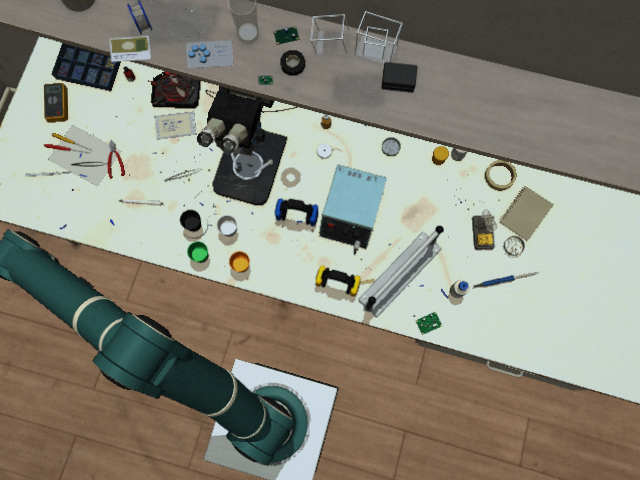

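View pics/side0.png

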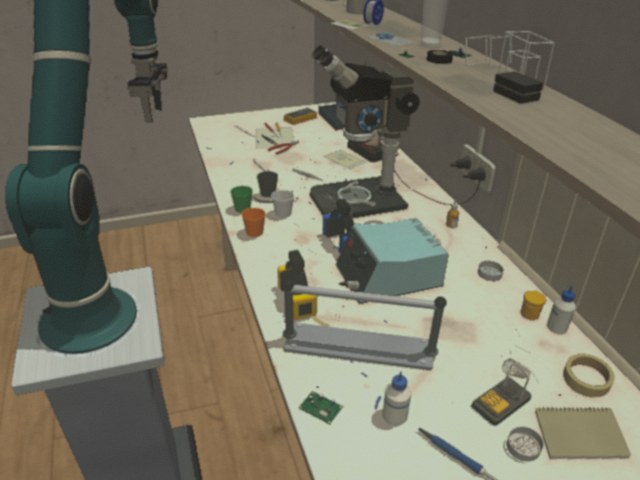

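The top view shows the base cup at (190,220), white at (228,227), green at (199,254) and orange at (240,262). The blue muff is at (297,210), the yellow at (338,281), and the rail posts are at (371,304) and (438,231). There is no red muff. I'll enlarge that area to read it more closely.

```bash
cat > h.py <<'E'
from bench import *
import cv2,numpy as np
from scipy.spatial.transform import Rotation as Ro
def pose(s=None):
    s=s or observe();w,x,y,z=s["orientation"];return Ro.from_quat([x,y,z,w]).as_matrix(),np.array(s["ee_pos"])
def cam(n,s=None):
    c=camera_params(n)
    if n!="wrist": return c["K"],c["dist_coeffs"],np.array(c["R"]),np.array(c["t"])
    M=np.array(c["mount"]);R,p=pose(s);Rc=R@M[:3,:3];o=R@M[:3,3]+p
    return c["K"],c["dist_coeffs"],Rc.T,-Rc.T@o
def ray(C,uv):
    K,D,R,t=C;q=cv2.undistortPoints(np.array([[uv]],float),K,D)[0,0];return -R.T@t,R.T@np.array([*q,1.])
def atz(C,uv,z):
    o,d=ray(C,uv);return o+d*(z-o[2])/d[2]
def cloud(C,d):
    K,D,R,t=C;v,u=np.nonzero(d>0);q=cv2.undistortPoints(np.stack([u,v],1).astype(float)[:,None],K,D)[:,0]
    zz=d[v,u];X=(np.c_[q*zz[:,None],zz]-t)@R;out=np.full(d.shape+(3,),np.nan);out[v,u]=X;return out
def proj(C,X):
    K,D,R,t=C;return cv2.projectPoints(np.array(X,float).reshape(-1,3),cv2.Rodrigues(R)[0],t,K,D)[0][:,0]
E
python3 - <<'E'
from h import *
p=cv2.imread("pics/top0.png")
cv2.imwrite("pics/crop1.png",cv2.resize(p[190:325,170:350+110],None,fx=2.75,fy=2.75,interpolation=cv2.INTER_CUBIC))
C=cam("top");X=cloud(C,np.load("pics/top0.npy"))
for n,uv,z in [("stack",(190,216),.068),("white",(228,223),.06),("green",(199,250),.06),("orange",(240,258),.06),("blue",(297,207),.126),("yel",(338,277),.126),("post1",(371,300),.155),("post2",(439,230),.155),("bottle",(460,286),.117),("pcb",(429,322),.012)]:
    print(n,np.round(atz(C,uv,z),3),np.round(X[uv[1],uv[0]],3))
E
```

```text
stack [0.52  0.412 0.068] [0.528 0.422 0.034]
white [0.533 0.295 0.06 ] [0.541 0.303 0.025]
green [0.428 0.354 0.06 ] [0.434 0.363 0.025]
orange [0.438 0.226 0.06 ] [0.446 0.235 0.016]
blue [0.622 0.098 0.126] [0.621 0.098 0.13 ]
yel [ 0.451 -0.077  0.126] [ 0.45  -0.077  0.133]
post1 [ 0.407 -0.185  0.155] [ 0.407 -0.185  0.156]
post2 [ 0.66  -0.321  0.155] [ 0.659 -0.321  0.156]
bottle [ 0.525 -0.423  0.117] [ 0.53  -0.426  0.096]
pcb [ 0.416 -0.376  0.012] [ 0.418 -0.377  0.001]
```

View pics/crop1.png

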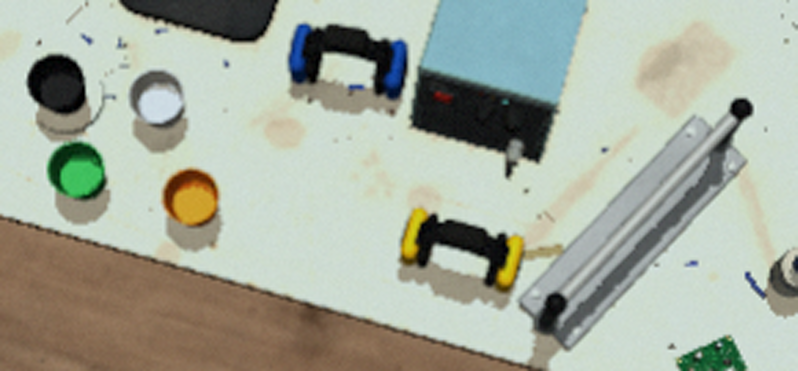

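```bash
cat >> h.py <<'E'
def go(x,y,z,yaw=None):
    "yaw = world direction of tool y in deg (mod 180). prints roll and then shift in tool axes (mm)"
    R,p=pose();cy=np.degrees(np.arctan2(R[1,1],R[0,1]));roll=0
    if yaw is not None:
        # tool z points down: +roll turns clockwise seen from above
        dy=(yaw-cy+90)%180-90; roll=-dy
    R2=R@Ro.from_euler("z",roll,degrees=True).as_matrix()
    print("toolY yaw %.1f roll %.1f shift(after roll) %s  tcp %s tilt %.2f"%(cy,roll,np.round(R2.T@(np.array([x,y,z])-p)*1e3,1),np.round(p,4),np.degrees(np.arccos(-R[2,2]))))
E
python3 - <<'E'
from h import *
C=cam("top");f=lambda u,v:(u/2.75+170-.3,v/2.75+190-.3)
yw=lambda a,b:np.degrees(np.arctan2(*(b-a)[[1,0]]))
a,b=atz(C,f(555,306),.155),atz(C,f(740,107),.155);print("rail",a,b,(a+b)/2,yw(a,b),np.linalg.norm(a-b))
for n,l,r,m in[("blue",(302,53),(397,68),(348,40)),("yel",(414,235),(512,262),(465,235))]:
    l,r=atz(C,f(*l),.045),atz(C,f(*r),.045);print(n,atz(C,f(*m),.126),(l+r)/2,yw(l,r),np.linalg.norm(l-r))
R,p=pose();print(R.round(3))
go(.42,.32,.30,90);go(.42,.32,.30,0)
E
```

```text
rail [ 0.40512825 -0.18693598  0.155     ] [ 0.66361707 -0.31959886  0.155     ] [ 0.53437266 -0.25326742  0.155     ] -27.16801934715231 0.2905441618589644
blue [0.62942012 0.1026541  0.126     ] [0.63063065 0.1045005  0.045     ] -83.31640935552836 0.10922274593760757
yel [ 0.45683089 -0.07746358  0.126     ] [ 0.45763727 -0.0773434   0.045     ] -89.6324694332672 0.11200556694890823
[[-0.941  0.337 -0.   ]
 [ 0.337  0.941 -0.001]
 [-0.    -0.002 -1.   ]]
toolY yaw 70.3 roll -19.7 shift(after roll) [-201.  -291.6  -85.9]  tcp [0.219  0.6115 0.2137] tilt 0.09
toolY yaw 70.3 roll 70.3 shift(after roll) [-291.6  201.   -85.9]  tcp [0.219  0.6115 0.2137] tilt 0.09
```

>>> move_arm(
  targets=[
    {"roll": -6.6, "z": -28},
    {"roll": -6.6, "z": -28},
    {"roll": -6.5, "z": -28},
    {"x": -20, "y": -29},
    {"x": -20, "y": -29},
    {"x": -20, "y": -29},
    {"x": -20, "y": -29},
    {"x": -20, "y": -29},
    {"x": -20, "y": -29},
    {"x": -20, "y": -29},
    {"x": -20, "y": -29},
    {"x": -20, "y": -29},
    {"x": -20, "y": -29},
    {},
    {},
    {},
  ],
)

```text
$.targets[0]: bad value
```

```bash
python3 - <<'E'
from h import *
import pickle
s=observe();p,d=grab_frame("wrist");C=cam("wrist",s);pickle.dump((p,d,C),open("pics/w1.pkl","wb"));cv2.imwrite("pics/w1.png",p);print(s["ee_pos"],s["time"])
for n,X in[("stack",(.52,.412,.068)),("white",(.533,.295,.06)),("green",(.428,.354,.06)),("orange",(.438,.226,.06))]:print(n,proj(C,X).round(0))
E
```

```text
[0.21898088 0.61148215 0.21374748] 0.1
stack [[252. 510.]]
white [[176. 528.]]
green [[178. 460.]]
orange [[ 94. 486.]]
```

View pics/w1.png

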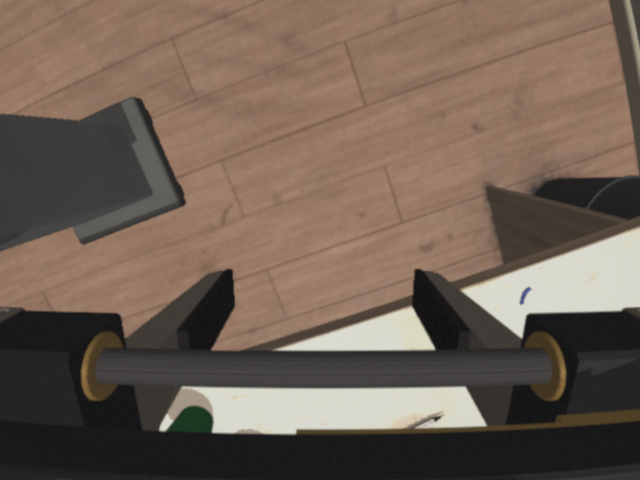

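The first move was refused, probably because its rows lacked some keys. The picture shows the camera looking out on tool +x, with only the green rim visible at (190,415). I'll send full rows and turn so the camera faces the cups.

>>> move_arm(
  targets=[
    {"x": 0, "y": 0, "z": -10, "roll": -7, "hand": 100},
    {"x": 0, "y": 0, "z": -10, "roll": -7, "hand": 100},
    {"x": 0, "y": 0, "z": -10, "roll": -7, "hand": 100},
    {"x": 0, "y": 0, "z": -10, "roll": -7, "hand": 100},
    {"x": 0, "y": 0, "z": 0, "roll": -7, "hand": 100},
    {"x": 0, "y": 0, "z": 0, "roll": -7, "hand": 100},
    {"x": 0, "y": 0, "z": 0, "roll": -7, "hand": 100},
    {"x": 0, "y": 0, "z": 0, "roll": -7, "hand": 100},
    {"x": 0, "y": 0, "z": 0, "roll": -7, "hand": 100},
    {"x": 0, "y": 0, "z": 0, "roll": -7, "hand": 100},
    {"x": 0, "y": 0, "z": 0, "roll": -7, "hand": 100},
    {"x": 0, "y": 0, "z": 0, "roll": -7, "hand": 100},
    {"x": -3, "y": -40, "z": 0, "roll": 0, "hand": 100},
    {"x": -3, "y": -40, "z": 0, "roll": 0, "hand": 100},
    {"x": -3, "y": -40, "z": 0, "roll": 0, "hand": 100},
    {"x": -3, "y": -40, "z": 0, "roll": 0, "hand": 100},
    {"x": -3, "y": -40, "z": 0, "roll": 0, "hand": 100},
    {"x": -3, "y": -40, "z": 0, "roll": 0, "hand": 100},
    {"x": -3, "y": -40, "z": 0, "roll": 0, "hand": 100},
    {"x": -3, "y": -30, "z": 0, "roll": 0, "hand": 100},
  ],
)

```text
time: 1.82
ee_pos: [0.5126, 0.4962, 0.2541]
orientation: [-0.0, -0.531, 0.848, -0.001]
contact_force: [-0.6, 0.1, 0.7]
finger_gap: 0.092
finger_force: 0.0
```

```bash
cat >> h.py <<'E'
def snap(n,tag):
    import pickle
    s=observe();p,d=grab_frame(n);C=cam(n,s);pickle.dump((p,d,C),open(f"pics/{tag}.pkl","wb"));cv2.imwrite(f"pics/{tag}.png",p);return p,d,C
def load(tag):
    import pickle;return pickle.load(open(f"pics/{tag}.pkl","rb"))
E
python3 - <<'E'
from h import *
p,d,C=snap("wrist","w2");s=observe();print(s["ee_pos"],s["time"],s["joint_positions"])
for n,X in[("stack",(.52,.412,.068)),("white",(.533,.295,.06)),("green",(.428,.354,.06)),("orange",(.438,.226,.06))]:print(n,proj(C,X).round(0))
E
```

```text
[0.51921915 0.4921115  0.25347734] 1.8667 [-0.67393305  0.56402739 -0.20874959  1.36923487  0.12507573  1.22060853
  1.78801973]
stack [[278. 145.]]
white [[211.  39.]]
green [[337.  46.]]
orange [[267. -79.]]
```

View pics/w2.png

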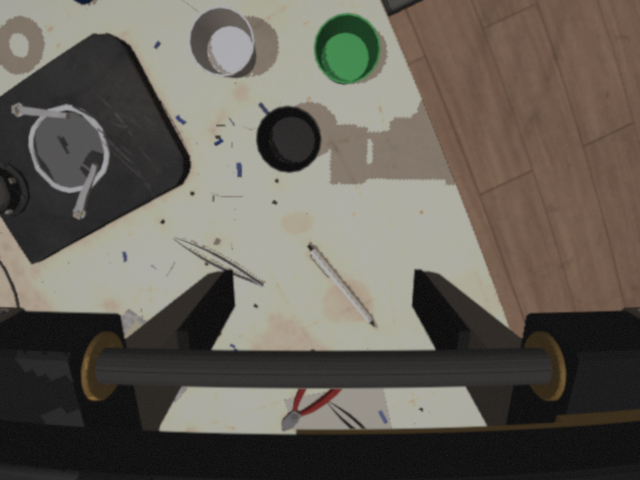

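The wrist view shows the base rim at about (289,138), white at (223,42) and green at (347,47). I'll measure the rims by fitting circles to the depth cloud, now that the arm is still.

```bash
cat >> h.py <<'E'
from scipy.optimize import least_squares
def rim(X,g,h,rad=.055):
    "circle fit of rim points near guess g, rim height h"
    m=(np.abs(X[...,2]-h)<.006)&(np.hypot(X[...,0]-g[0],X[...,1]-g[1])<rad);P=X[m]
    if len(P)<20: return None
    r=least_squares(lambda q:np.hypot(P[:,0]-q[0],P[:,1]-q[1])-q[2],[P[:,0].mean(),P[:,1].mean(),.031],loss="soft_l1",f_scale=.002)
    return r.x.round(4),round(np.sqrt(np.mean(r.fun**2)),4),len(P),P[:,2].mean().round(4)
E
python3 - <<'E'
from h import *
p,d,C=snap("wrist","w3");X=cloud(C,d)
print(observe()["ee_pos"],atz(C,(290,138),.068),atz(C,(347,47),.06),atz(C,(223,42),.06))
G=dict(stack=(.52,.412,.068),white=(.533,.295,.06),green=(.428,.354,.06),orange=(.438,.226,.06))
for n,g in G.items(): print("w",n,rim(X,g,g[2]))
p,d,C=snap("top","t2");X=cloud(C,d)
for n,g in G.items(): print("t",n,rim(X,g,g[2]))
E
```

```text
[0.51590851 0.49371731 0.25325591] [0.51288104 0.40644459 0.068     ] [0.42650798 0.35480908 0.06      ] [0.52965687 0.29764707 0.06      ]
w stack (array([0.5081, 0.4113, 0.0301]), np.float64(0.0009), 704, np.float64(0.0672))
w white (array([0.5252, 0.3012, 0.0302]), np.float64(0.0009), 818, np.float64(0.0592))
w green (array([0.4212, 0.3599, 0.0301]), np.float64(0.0009), 762, np.float64(0.0593))
w orange None
t stack (array([0.5092, 0.4107, 0.0309]), np.float64(0.0019), 40, np.float64(0.0671))
t white (array([0.5255, 0.2994, 0.0299]), np.float64(0.0013), 46, np.float64(0.058))
t green None
t orange (array([0.4267, 0.2273, 0.0297]), np.float64(0.0011), 48, np.float64(0.0585))
```

Depth fits from the two cameras agree, with rim radius 30 mm and heights correct. The base is at (0.5085, 0.411), white (0.525, 0.300), green (0.421, 0.360) and orange (0.427, 0.227).

```bash
python3 - <<'E'
from h import *
go(.421,.360,.12);go(.421,.360,.04)
E
```

```text
toolY yaw 154.0 roll 0.0 shift(after roll) [162.2  22.2 133.7]  tcp [0.5121 0.4963 0.2534] tilt 0.11
toolY yaw 154.0 roll 0.0 shift(after roll) [162.1  22.2 213.7]  tcp [0.5121 0.4963 0.2534] tilt 0.11
```

>>> move_arm(
  targets=[
    {"x": 27, "y": 4, "z": 10, "roll": 0, "hand": 100},
    {"x": 27, "y": 4, "z": 10, "roll": 0, "hand": 100},
    {"x": 27, "y": 4, "z": 20, "roll": 0, "hand": 100},
    {"x": 27, "y": 4, "z": 30, "roll": 0, "hand": 100},
    {"x": 27, "y": 3, "z": 30, "roll": 0, "hand": 100},
    {"x": 27, "y": 3, "z": 34, "roll": 0, "hand": 100},
    {"x": 0, "y": 0, "z": 0, "roll": 0, "hand": 100},
    {"x": 0, "y": 0, "z": 0, "roll": 0, "hand": 100},
    {"x": 0, "y": 0, "z": 0, "roll": 0, "hand": 100},
    {"x": 0, "y": 0, "z": 0, "roll": 0, "hand": 100},
  ],
)

```text
time: 2.8
ee_pos: [0.4202, 0.3662, 0.1237]
orientation: [0.002, -0.533, 0.846, 0.001]
contact_force: [1.1, 0.5, 0.2]
finger_gap: 0.0922
finger_force: 0.0
```

```bash
python3 - <<'E'
from h import *
go(.421,.360,.04)
p,d,C=snap("wrist","w4");X=cloud(C,d);go(.421,.360,.04)
for n,g in dict(white=(.525,.3,.06),green=(.421,.360,.06),orange=(.427,.227,.06)).items(): print("w",n,rim(X,g,g[2]))
E
```

```text
toolY yaw 154.4 roll 0.0 shift(after roll) [ 5.6 -3.3 83.7]  tcp [0.4202 0.3662 0.1237] tilt 0.23
toolY yaw 154.4 roll 0.0 shift(after roll) [ 5.4 -3.2 83.6]  tcp [0.4203 0.366  0.1236] tilt 0.21
w white (array([0.5245, 0.3008, 0.0302]), np.float64(0.0008), 1617, np.float64(0.0587))
w green (array([0.4204, 0.3596, 0.0302]), np.float64(0.0008), 1373, np.float64(0.0592))
w orange (array([0.4263, 0.2292, 0.0302]), np.float64(0.0008), 1939, np.float64(0.0591))
```

>>> move_arm(
  targets=[
    {"x": 6, "y": -3, "z": 14, "roll": 0, "hand": 100},
    {"x": 0, "y": 0, "z": 20, "roll": 0, "hand": 100},
    {"x": 0, "y": 0, "z": 20, "roll": 0, "hand": 100},
    {"x": 0, "y": 0, "z": 20, "roll": 0, "hand": 100},
    {"x": 0, "y": 0, "z": 8, "roll": 0, "hand": 100},
    {"x": 0, "y": 0, "z": 0, "roll": 0, "hand": 100},
    {"x": 0, "y": 0, "z": 0, "roll": 0, "hand": 100},
    {"x": 0, "y": 0, "z": 0, "roll": 0, "hand": 0},
    {"x": 0, "y": 0, "z": 0, "roll": 0, "hand": 0},
    {"x": 0, "y": 0, "z": 0, "roll": 0, "hand": 0},
    {"x": 0, "y": 0, "z": 0, "roll": 0, "hand": 0},
    {"x": 0, "y": 0, "z": 0, "roll": 0, "hand": 0},
    {"x": 0, "y": 0, "z": 0, "roll": 0, "hand": 0},
  ],
)

```text
time: 3.93
ee_pos: [0.42, 0.3573, 0.0407]
orientation: [0.001, -0.532, 0.847, 0.0]
contact_force: [-0.2, -0.5, 3.5]
finger_gap: 0.0624
finger_force: 30.0
```

>>> move_arm(
  targets=[
    {"x": 0, "y": 0, "z": -15, "roll": 0, "hand": 0},
    {"x": 0, "y": 0, "z": -25, "roll": 0, "hand": 0},
    {"x": 0, "y": 0, "z": -30, "roll": 0, "hand": 0},
    {"x": 0, "y": 0, "z": -30, "roll": 0, "hand": 0},
    {"x": 0, "y": 0, "z": 0, "roll": 0, "hand": 0},
    {"x": 0, "y": 0, "z": 0, "roll": 0, "hand": 0},
    {"x": 0, "y": 0, "z": 0, "roll": 0, "hand": 0},
  ],
)

```text
time: 4.52
ee_pos: [0.419, 0.3564, 0.1394]
orientation: [-0.001, -0.532, 0.847, -0.0]
contact_force: [0.0, -0.0, -0.9]
finger_gap: 0.0625
finger_force: 30.0
```

```bash
python3 - <<'E'
from h import *
print(observe()["finger_gap"]);go(.508,.409,.135);go(.508,.409,.072)
E
```

```text
0.06249750270800739
toolY yaw 154.3 roll 0.0 shift(after roll) [-86.  -57.4   4.3]  tcp [0.419  0.3564 0.1394] tilt 0.07
toolY yaw 154.3 roll 0.0 shift(after roll) [-86.1 -57.4  67.3]  tcp [0.419  0.3564 0.1394] tilt 0.07
```

>>> move_arm(
  targets=[
    {"x": -14, "y": -10, "z": 0, "roll": 0, "hand": 0},
    {"x": -18, "y": -12, "z": 0, "roll": 0, "hand": 0},
    {"x": -18, "y": -12, "z": 0, "roll": 0, "hand": 0},
    {"x": -18, "y": -12, "z": 0, "roll": 0, "hand": 0},
    {"x": -18, "y": -11, "z": 0, "roll": 0, "hand": 0},
    {"x": 0, "y": 0, "z": 0, "roll": 0, "hand": 0},
    {"x": 0, "y": 0, "z": 0, "roll": 0, "hand": 0},
    {"x": 0, "y": 0, "z": 0, "roll": 0, "hand": 0},
    {"x": 0, "y": 0, "z": 0, "roll": 0, "hand": 0},
  ],
)

```text
time: 5.27
ee_pos: [0.5068, 0.4091, 0.139]
orientation: [-0.001, -0.532, 0.847, -0.0]
contact_force: [-0.2, 0.0, -0.8]
finger_gap: 0.0626
finger_force: 30.0
```

```bash
python3 - <<'E'
from h import *
go(.508,.409,.072)
p,d,C=snap("wrist","w5")
E
```

```text
toolY yaw 154.3 roll 0.0 shift(after roll) [-0.6 -1.1 67. ]  tcp [0.5068 0.4091 0.139 ] tilt 0.14
```

View pics/w5.png

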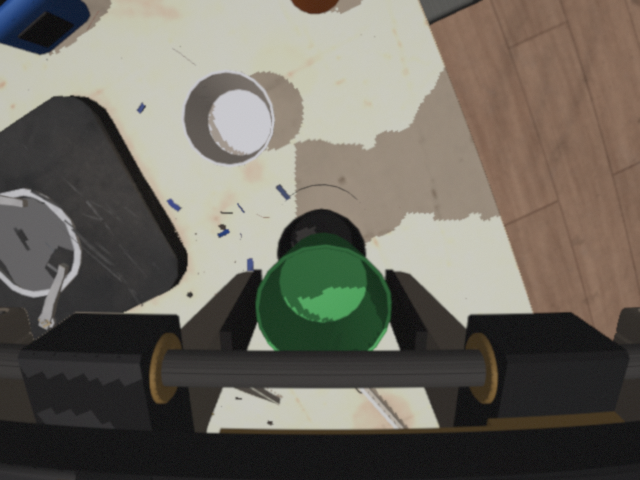

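The green cup is held upright at (323,300), directly above the base. I'll lower it.

>>> move_arm(
  targets=[
    {"x": -1, "y": -1, "z": 12, "roll": 0, "hand": 0},
    {"x": 0, "y": 0, "z": 15, "roll": 0, "hand": 0},
    {"x": 0, "y": 0, "z": 12, "roll": 0, "hand": 0},
    {"x": 0, "y": 0, "z": 10, "roll": 0, "hand": 0},
    {"x": 0, "y": 0, "z": 8, "roll": 0, "hand": 0},
    {"x": 0, "y": 0, "z": 5, "roll": 0, "hand": 0},
    {"x": 0, "y": 0, "z": 2, "roll": 0, "hand": 0},
    {"x": 0, "y": 0, "z": 0, "roll": 0, "hand": 0},
    {"x": 0, "y": 0, "z": 0, "roll": 0, "hand": 0},
    {"x": 0, "y": 0, "z": 0, "roll": 0, "hand": 0},
  ],
)

```text
time: 6.15
ee_pos: [0.5091, 0.4102, 0.0761]
orientation: [-0.0, -0.532, 0.847, 0.0]
contact_force: [-2.1, -1.1, -2.0]
finger_gap: 0.0625
finger_force: 30.0
```

>>> move_arm(
  targets=[
    {"x": 0, "y": 0, "z": 3, "roll": 0, "hand": 0},
    {"x": 0, "y": 0, "z": 0, "roll": 0, "hand": 0},
    {"x": 0, "y": 0, "z": 0, "roll": 0, "hand": 0},
    {"x": 0, "y": 0, "z": 0, "roll": 0, "hand": 100},
    {"x": 0, "y": 0, "z": 0, "roll": 0, "hand": 100},
    {"x": 0, "y": 0, "z": 0, "roll": 0, "hand": 100},
    {"x": 0, "y": 0, "z": 0, "roll": 0, "hand": 100},
    {"x": 0, "y": 0, "z": 0, "roll": 0, "hand": 100},
    {"x": 0, "y": 0, "z": -15, "roll": 0, "hand": 100},
    {"x": 0, "y": 0, "z": -25, "roll": 0, "hand": 100},
    {"x": 0, "y": 0, "z": -30, "roll": 0, "hand": 100},
    {"x": 0, "y": 0, "z": 0, "roll": 0, "hand": 100},
    {"x": 0, "y": 0, "z": 0, "roll": 0, "hand": 100},
    {"x": 0, "y": 0, "z": 0, "roll": 0, "hand": 100},
  ],
)

```text
time: 7.32
ee_pos: [0.5094, 0.41, 0.1428]
orientation: [-0.0, -0.532, 0.847, -0.0]
contact_force: [0.8, 0.8, -0.8]
finger_gap: 0.0919
finger_force: 0.0
```

```bash
python3 - <<'E'
from h import *
p,d,C=snap("wrist","w6");X=cloud(C,d)
print("st",rim(X,(.5085,.411),.092,.045),rim(X,(.5085,.411),.098,.045))
print("wh",rim(X,(.525,.3),.06))
go(.525,.3005,.12)
E
```

```text
st (array([0.5084, 0.4118, 0.0301]), np.float64(0.0008), 1579, np.float64(0.0916)) (array([0.5086, 0.4121, 0.0305]), np.float64(0.0007), 895, np.float64(0.0936))
wh (array([0.5251, 0.3011, 0.0301]), np.float64(0.0008), 1429, np.float64(0.0592))
toolY yaw 154.3 roll 0.0 shift(after roll) [ 91.4 -61.7  22.1]  tcp [0.5091 0.4097 0.142 ] tilt 0.08
```

Green is nested, with its rim at 92 mm. White is next.

>>> move_arm(
  targets=[
    {"x": 15, "y": -10, "z": 0, "roll": 0, "hand": 100},
    {"x": 19, "y": -13, "z": 0, "roll": 0, "hand": 100},
    {"x": 19, "y": -13, "z": 0, "roll": 0, "hand": 100},
    {"x": 19, "y": -13, "z": 0, "roll": 0, "hand": 100},
    {"x": 19, "y": -13, "z": 0, "roll": 0, "hand": 100},
    {"x": 0, "y": 0, "z": 0, "roll": 0, "hand": 100},
    {"x": 0, "y": 0, "z": 10, "roll": 0, "hand": 100},
    {"x": 0, "y": 0, "z": 10, "roll": 0, "hand": 100},
    {"x": 0, "y": 0, "z": 10, "roll": 0, "hand": 100},
    {"x": 0, "y": 0, "z": 0, "roll": 0, "hand": 100},
    {"x": 0, "y": 0, "z": 0, "roll": 0, "hand": 100},
    {"x": 0, "y": 0, "z": 0, "roll": 0, "hand": 100},
  ],
)

```text
time: 8.37
ee_pos: [0.5256, 0.3021, 0.1126]
orientation: [-0.0, -0.533, 0.846, 0.0]
contact_force: [0.3, -0.5, -0.2]
finger_gap: 0.092
finger_force: 0.0
```

```bash
python3 - <<'E'
from h import *
p,d,C=snap("wrist","w7");X=cloud(C,d)
print("wh",rim(X,(.525,.3),.06));print("or",rim(X,(.427,.228),.06))
go(.525,.3005,.04)
E
```

```text
wh (array([0.5249, 0.3004, 0.0301]), np.float64(0.0008), 1510, np.float64(0.0591))
or (array([0.4271, 0.2284, 0.0301]), np.float64(0.0009), 2087, np.float64(0.0592))
toolY yaw 154.4 roll 0.0 shift(after roll) [ 1.8  0.  73. ]  tcp [0.5258 0.3021 0.113 ] tilt 0.02
```

>>> move_arm(
  targets=[
    {"x": 2, "y": 0, "z": 15, "roll": 0, "hand": 100},
    {"x": 0, "y": 0, "z": 22, "roll": 0, "hand": 100},
    {"x": 0, "y": 0, "z": 22, "roll": 0, "hand": 100},
    {"x": 0, "y": 0, "z": 14, "roll": 0, "hand": 100},
    {"x": 0, "y": 0, "z": 0, "roll": 0, "hand": 100},
    {"x": 0, "y": 0, "z": 0, "roll": 0, "hand": 100},
    {"x": 0, "y": 0, "z": 0, "roll": 0, "hand": 0},
    {"x": 0, "y": 0, "z": 0, "roll": 0, "hand": 0},
    {"x": 0, "y": 0, "z": 0, "roll": 0, "hand": 0},
    {"x": 0, "y": 0, "z": 0, "roll": 0, "hand": 0},
    {"x": 0, "y": 0, "z": 0, "roll": 0, "hand": 0},
    {"x": 0, "y": 0, "z": 0, "roll": 0, "hand": 0},
  ],
)

```text
time: 9.42
ee_pos: [0.5255, 0.2997, 0.0407]
orientation: [0.001, -0.532, 0.847, -0.0]
contact_force: [0.6, -0.8, 3.6]
finger_gap: 0.0609
finger_force: 30.0
```

>>> move_arm(
  targets=[
    {"x": 0, "y": 0, "z": -15, "roll": 0, "hand": 0},
    {"x": 0, "y": 0, "z": -25, "roll": 0, "hand": 0},
    {"x": 0, "y": 0, "z": -30, "roll": 0, "hand": 0},
    {"x": 0, "y": 0, "z": -30, "roll": 0, "hand": 0},
    {"x": 0, "y": 0, "z": -25, "roll": 0, "hand": 0},
    {"x": 0, "y": 0, "z": 0, "roll": 0, "hand": 0},
    {"x": 0, "y": 0, "z": 0, "roll": 0, "hand": 0},
    {"x": 0, "y": 0, "z": 0, "roll": 0, "hand": 0},
  ],
)

```text
time: 10.08
ee_pos: [0.5244, 0.299, 0.1642]
orientation: [-0.001, -0.532, 0.847, -0.0]
contact_force: [-0.7, -0.8, -1.4]
finger_gap: 0.0609
finger_force: 30.0
```

```bash
python3 - <<'E'
from h import *
go(.508,.411,.165)
E
```

```text
toolY yaw 154.3 roll 0.0 shift(after roll) [-93.8  63.3  -0.9]  tcp [0.5244 0.299  0.1642] tilt 0.09
```

>>> move_arm(
  targets=[
    {"x": -14, "y": 11, "z": 0, "roll": 0, "hand": 0},
    {"x": -20, "y": 13, "z": 0, "roll": 0, "hand": 0},
    {"x": -20, "y": 13, "z": 0, "roll": 0, "hand": 0},
    {"x": -20, "y": 13, "z": 0, "roll": 0, "hand": 0},
    {"x": -20, "y": 13, "z": 0, "roll": 0, "hand": 0},
    {"x": 0, "y": 0, "z": 0, "roll": 0, "hand": 0},
    {"x": 0, "y": 0, "z": 0, "roll": 0, "hand": 0},
    {"x": 0, "y": 0, "z": 0, "roll": 0, "hand": 0},
    {"x": 0, "y": 0, "z": 0, "roll": 0, "hand": 0},
  ],
)

```text
time: 10.83
ee_pos: [0.5093, 0.4097, 0.1639]
orientation: [-0.001, -0.531, 0.847, -0.001]
contact_force: [-0.6, -0.4, -0.7]
finger_gap: 0.0607
finger_force: 30.0
```

```bash
python3 - <<'E'
from h import *
go(.5085,.411,.097)
p,d,C=snap("wrist","w8");X=cloud(C,d);print(rim(X,(.509,.411),.184,.05))
E
```

```text
toolY yaw 154.2 roll 0.0 shift(after roll) [-1.   1.3 66.9]  tcp [0.5093 0.4097 0.1639] tilt 0.13
(array([0.5085, 0.4098, 0.0305]), np.float64(0.0037), 2945, np.float64(0.1832))
```

>>> move_arm(
  targets=[
    {"x": -1, "y": 1, "z": 12, "roll": 0, "hand": 0},
    {"x": 0, "y": 0, "z": 15, "roll": 0, "hand": 0},
    {"x": 0, "y": 0, "z": 12, "roll": 0, "hand": 0},
    {"x": 0, "y": 0, "z": 10, "roll": 0, "hand": 0},
    {"x": 0, "y": 0, "z": 9, "roll": 0, "hand": 0},
    {"x": 0, "y": 0, "z": 6, "roll": 0, "hand": 0},
    {"x": 0, "y": 0, "z": 3, "roll": 0, "hand": 0},
    {"x": 0, "y": 0, "z": 0, "roll": 0, "hand": 0},
    {"x": 0, "y": 0, "z": 0, "roll": 0, "hand": 0},
    {"x": 0, "y": 0, "z": 0, "roll": 0, "hand": 0},
  ],
)

```text
time: 11.72
ee_pos: [0.5091, 0.4118, 0.098]
orientation: [-0.0, -0.532, 0.847, -0.001]
contact_force: [1.1, -4.1, 0.2]
finger_gap: 0.061
finger_force: 30.0
```

>>> move_arm(
  targets=[
    {"x": 0, "y": 0, "z": 0, "roll": 0, "hand": 100},
    {"x": 0, "y": 0, "z": 0, "roll": 0, "hand": 100},
    {"x": 0, "y": 0, "z": 0, "roll": 0, "hand": 100},
    {"x": 0, "y": 0, "z": 0, "roll": 0, "hand": 100},
    {"x": 0, "y": 0, "z": 0, "roll": 0, "hand": 100},
    {"x": 0, "y": 0, "z": -15, "roll": 0, "hand": 100},
    {"x": 0, "y": 0, "z": -25, "roll": 0, "hand": 100},
    {"x": 0, "y": 0, "z": -30, "roll": 0, "hand": 100},
    {"x": 0, "y": 0, "z": 0, "roll": 0, "hand": 100},
    {"x": 0, "y": 0, "z": 0, "roll": 0, "hand": 100},
    {"x": 0, "y": 0, "z": 0, "roll": 0, "hand": 100},
  ],
)

```text
time: 12.63
ee_pos: [0.5082, 0.4128, 0.1677]
orientation: [-0.0, -0.532, 0.847, 0.0]
contact_force: [-0.2, 0.3, -0.4]
finger_gap: 0.0918
finger_force: 0.0
```

```bash
python3 - <<'E'
from h import *
p,d,C=snap("wrist","w9");X=cloud(C,d)
print("st",rim(X,(.5085,.411),.116,.045))
print("or",rim(X,(.427,.228),.06))
go(.427,.228,.12)
E
```

```text
st (array([0.5081, 0.4123, 0.0301]), np.float64(0.0008), 1635, np.float64(0.1159))
or (array([0.4274, 0.2299, 0.0294]), np.float64(0.0005), 196, np.float64(0.0592))
toolY yaw 154.3 roll 0.0 shift(after roll) [201.3  -7.   47.3]  tcp [0.508  0.4125 0.167 ] tilt 0.09
```

White is nested, with its rim at 116 mm. Now orange.

>>> move_arm(
  targets=[
    {"x": 20, "y": -1, "z": 0, "roll": 0, "hand": 100},
    {"x": 30, "y": -1, "z": 0, "roll": 0, "hand": 100},
    {"x": 30, "y": -1, "z": 5, "roll": 0, "hand": 100},
    {"x": 30, "y": -1, "z": 10, "roll": 0, "hand": 100},
    {"x": 30, "y": -1, "z": 10, "roll": 0, "hand": 100},
    {"x": 30, "y": -1, "z": 15, "roll": 0, "hand": 100},
    {"x": 30, "y": -1, "z": 15, "roll": 0, "hand": 100},
    {"x": 0, "y": 0, "z": 0, "roll": 0, "hand": 100},
    {"x": 0, "y": 0, "z": 0, "roll": 0, "hand": 100},
    {"x": 0, "y": 0, "z": 0, "roll": 0, "hand": 100},
    {"x": 0, "y": 0, "z": 0, "roll": 0, "hand": 100},
  ],
)

```text
time: 13.6
ee_pos: [0.4287, 0.231, 0.1132]
orientation: [0.001, -0.533, 0.846, 0.0]
contact_force: [-0.5, -0.3, -0.4]
finger_gap: 0.0915
finger_force: 0.0
```

```bash
python3 - <<'E'
from h import *
p,d,C=snap("wrist","w10");X=cloud(C,d)
r=rim(X,(.427,.228),.06);print("or",r)
go(*r[0][:2],.04)
E
```

```text
or (array([0.426 , 0.2282, 0.0301]), np.float64(0.0008), 1506, np.float64(0.0591))
toolY yaw 154.4 roll 0.0 shift(after roll) [ 3.8  1.2 73.2]  tcp [0.4287 0.231  0.1133] tilt 0.07
```

>>> move_arm(
  targets=[
    {"x": 3, "y": 1, "z": 15, "roll": 0, "hand": 100},
    {"x": 0, "y": 0, "z": 22, "roll": 0, "hand": 100},
    {"x": 0, "y": 0, "z": 22, "roll": 0, "hand": 100},
    {"x": 0, "y": 0, "z": 14, "roll": 0, "hand": 100},
    {"x": 0, "y": 0, "z": 0, "roll": 0, "hand": 100},
    {"x": 0, "y": 0, "z": 0, "roll": 0, "hand": 100},
    {"x": 0, "y": 0, "z": 0, "roll": 0, "hand": 0},
    {"x": 0, "y": 0, "z": 0, "roll": 0, "hand": 0},
    {"x": 0, "y": 0, "z": 0, "roll": 0, "hand": 0},
    {"x": 0, "y": 0, "z": 0, "roll": 0, "hand": 0},
    {"x": 0, "y": 0, "z": 0, "roll": 0, "hand": 0},
    {"x": 0, "y": 0, "z": 0, "roll": 0, "hand": 0},
  ],
)

```text
time: 14.65
ee_pos: [0.4265, 0.2276, 0.0407]
orientation: [0.001, -0.532, 0.847, -0.0]
contact_force: [-0.0, -0.2, 3.8]
finger_gap: 0.0619
finger_force: 30.0
```

>>> move_arm(
  targets=[
    {"x": 0, "y": 0, "z": -15, "roll": 0, "hand": 0},
    {"x": 0, "y": 0, "z": -25, "roll": 0, "hand": 0},
    {"x": 0, "y": 0, "z": -30, "roll": 0, "hand": 0},
    {"x": 0, "y": 0, "z": -30, "roll": 0, "hand": 0},
    {"x": 0, "y": 0, "z": -30, "roll": 0, "hand": 0},
    {"x": 0, "y": 0, "z": -20, "roll": 0, "hand": 0},
    {"x": 0, "y": 0, "z": 0, "roll": 0, "hand": 0},
    {"x": 0, "y": 0, "z": 0, "roll": 0, "hand": 0},
    {"x": 0, "y": 0, "z": 0, "roll": 0, "hand": 0},
  ],
)

```text
time: 15.4
ee_pos: [0.4252, 0.2268, 0.189]
orientation: [-0.001, -0.532, 0.847, -0.0]
contact_force: [0.3, 0.1, -0.8]
finger_gap: 0.0617
finger_force: 30.0
```

```bash
python3 - <<'E'
from h import *
go(.5085,.411,.19)
E
```

```text
toolY yaw 154.3 roll 0.0 shift(after roll) [-202.1    4.8   -1.3]  tcp [0.4252 0.2268 0.189 ] tilt 0.10
```

>>> move_arm(
  targets=[
    {"x": -18, "y": 0, "z": 0, "roll": 0, "hand": 0},
    {"x": -30, "y": 1, "z": 0, "roll": 0, "hand": 0},
    {"x": -32, "y": 1, "z": 0, "roll": 0, "hand": 0},
    {"x": -32, "y": 1, "z": 0, "roll": 0, "hand": 0},
    {"x": -32, "y": 1, "z": 0, "roll": 0, "hand": 0},
    {"x": -30, "y": 1, "z": 0, "roll": 0, "hand": 0},
    {"x": -28, "y": 0, "z": 0, "roll": 0, "hand": 0},
    {"x": 0, "y": 0, "z": 0, "roll": 0, "hand": 0},
    {"x": 0, "y": 0, "z": 0, "roll": 0, "hand": 0},
    {"x": 0, "y": 0, "z": 0, "roll": 0, "hand": 0},
    {"x": 0, "y": 0, "z": 0, "roll": 0, "hand": 0},
  ],
)

```text
time: 16.32
ee_pos: [0.5086, 0.4099, 0.1889]
orientation: [-0.001, -0.532, 0.847, -0.0]
contact_force: [-0.1, -0.6, -1.0]
finger_gap: 0.0622
finger_force: 30.0
```

```bash
python3 - <<'E'
from h import *
p,d,C=snap("wrist","w11");X=cloud(C,d);print(rim(X,(.509,.411),.208,.05))
go(.5085,.411,.121)
E
```

```text
(array([0.5077, 0.41  , 0.0305]), np.float64(0.0037), 3191, np.float64(0.2075))
toolY yaw 154.2 roll 0.0 shift(after roll) [-0.9  0.7 68.4]  tcp [0.5088 0.41   0.1894] tilt 0.09
```

>>> move_arm(
  targets=[
    {"x": -1, "y": 0, "z": 12, "roll": 0, "hand": 0},
    {"x": 0, "y": 0, "z": 15, "roll": 0, "hand": 0},
    {"x": 0, "y": 0, "z": 12, "roll": 0, "hand": 0},
    {"x": 0, "y": 0, "z": 10, "roll": 0, "hand": 0},
    {"x": 0, "y": 0, "z": 9, "roll": 0, "hand": 0},
    {"x": 0, "y": 0, "z": 6, "roll": 0, "hand": 0},
    {"x": 0, "y": 0, "z": 4, "roll": 0, "hand": 0},
    {"x": 0, "y": 0, "z": 0, "roll": 0, "hand": 0},
    {"x": 0, "y": 0, "z": 0, "roll": 0, "hand": 0},
    {"x": 0, "y": 0, "z": 0, "roll": 0, "hand": 0},
  ],
)

```text
time: 17.2
ee_pos: [0.5094, 0.4124, 0.122]
orientation: [-0.0, -0.532, 0.847, -0.0]
contact_force: [-0.8, -0.5, -0.7]
finger_gap: 0.0617
finger_force: 30.0
```

>>> move_arm(
  targets=[
    {"x": 0, "y": 0, "z": 0, "roll": 0, "hand": 100},
    {"x": 0, "y": 0, "z": 0, "roll": 0, "hand": 100},
    {"x": 0, "y": 0, "z": 0, "roll": 0, "hand": 100},
    {"x": 0, "y": 0, "z": 0, "roll": 0, "hand": 100},
    {"x": 0, "y": 0, "z": 0, "roll": 0, "hand": 100},
    {"x": 0, "y": 0, "z": -15, "roll": 0, "hand": 100},
    {"x": 0, "y": 0, "z": -25, "roll": 0, "hand": 100},
    {"x": 0, "y": 0, "z": -30, "roll": 0, "hand": 100},
    {"x": 0, "y": 0, "z": 0, "roll": 0, "hand": 100},
    {"x": 0, "y": 0, "z": 0, "roll": 0, "hand": 100},
    {"x": 0, "y": 0, "z": 0, "roll": 0, "hand": 100},
  ],
)

```text
time: 18.12
ee_pos: [0.5093, 0.4122, 0.1917]
orientation: [-0.0, -0.532, 0.847, -0.0]
contact_force: [-0.1, 0.1, 0.6]
finger_gap: 0.0915
finger_force: 0.0
```

```bash
python3 - <<'E'
from h import *
p,d,C=snap("wrist","w12");X=cloud(C,d)
print("st",rim(X,(.5085,.411),.140,.045))
p,d,C=snap("top","t3");X=cloud(C,d)
# crown pads of the muffs: points near pad height
for n,g in dict(blue=(.629,.103),yel=(.457,-.077)).items():
    m=(abs(X[...,2]-.126)<.014)&(np.hypot(X[...,0]-g[0],X[...,1]-g[1])<.05);P=X[m]
    print(n,len(P),P.min(0).round(3),P.max(0).round(3),P.mean(0).round(3),"top",np.percentile(P[:,2],90))
go(.6,.12,.27,0)
E
```

```text
st (array([0.5083, 0.413 , 0.0301]), np.float64(0.0008), 1582, np.float64(0.1398))
blue 144 [0.615 0.081 0.112] [0.647 0.131 0.132] [0.63  0.105 0.123] top 0.1284978382334128
yel 155 [ 0.444 -0.102  0.112] [ 0.471 -0.053  0.138] [ 0.456 -0.077  0.124] top 0.12999427390691415
toolY yaw 154.3 roll -25.7 shift(after roll) [291.9 -91.  -79. ]  tcp [0.5088 0.4118 0.1907] tilt 0.13
```

All three cups are nested, with the stack rim at 140 mm. Blue's crown is at (0.630, 0.105) and yellow's at (0.457, -0.077). I'll pull back from the microscope and turn for the muffs.

>>> move_arm(
  targets=[
    {"x": 20, "y": 0, "z": -10, "roll": 0, "hand": 100},
    {"x": 30, "y": 0, "z": -10, "roll": 0, "hand": 100},
    {"x": 30, "y": 0, "z": -10, "roll": 0, "hand": 100},
    {"x": 30, "y": 0, "z": -10, "roll": 0, "hand": 100},
    {"x": 30, "y": 0, "z": -10, "roll": 0, "hand": 100},
    {"x": 30, "y": 0, "z": 0, "roll": 0, "hand": 100},
    {"x": 30, "y": 0, "z": 0, "roll": 0, "hand": 100},
    {"x": 20, "y": 0, "z": 0, "roll": 0, "hand": 100},
    {"x": 0, "y": 0, "z": 0, "roll": 7, "hand": 100},
    {"x": 0, "y": 0, "z": 0, "roll": 7, "hand": 100},
    {"x": 0, "y": 0, "z": 0, "roll": 7, "hand": 100},
    {"x": 0, "y": 0, "z": 0, "roll": 7, "hand": 100},
    {"x": 0, "y": 0, "z": 0, "roll": 7, "hand": 100},
    {"x": 0, "y": 0, "z": 0, "roll": 7, "hand": 100},
    {"x": 0, "y": 0, "z": 0, "roll": 7, "hand": 100},
    {"x": 0, "y": 0, "z": 0, "roll": 7, "hand": 100},
    {"x": 0, "y": 0, "z": 0, "roll": 7, "hand": 100},
    {"x": 0, "y": 0, "z": 0, "roll": 7, "hand": 100},
  ],
)

```text
time: 19.72
ee_pos: [0.4135, 0.2139, 0.241]
orientation: [-0.001, 0.053, 0.999, -0.001]
contact_force: [0.0, -0.5, -0.1]
finger_gap: 0.0918
finger_force: 0.0
```

>>> move_arm(
  targets=[
    {"x": 0, "y": 0, "z": 0, "roll": 7, "hand": 100},
    {"x": 0, "y": 0, "z": 0, "roll": 7, "hand": 100},
    {"x": 0, "y": 0, "z": 0, "roll": 7, "hand": 100},
    {"x": 0, "y": 0, "z": 0, "roll": 7, "hand": 100},
    {"x": 0, "y": 0, "z": 0, "roll": 7, "hand": 100},
    {"x": 0, "y": 0, "z": 0, "roll": 7, "hand": 100},
    {"x": 0, "y": 0, "z": 0, "roll": 7, "hand": 100},
    {"x": 0, "y": 0, "z": 0, "roll": 7, "hand": 100},
    {"x": 0, "y": 0, "z": 0, "roll": 7, "hand": 100},
    {"x": 0, "y": 0, "z": 0, "roll": 7, "hand": 100},
    {"x": 0, "y": 0, "z": 0, "roll": 7, "hand": 100},
    {"x": 0, "y": 0, "z": 0, "roll": 0.6, "hand": 100},
    {"x": 0, "y": 0, "z": 0, "roll": 0, "hand": 100},
    {"x": 0, "y": 0, "z": 0, "roll": 0, "hand": 100},
  ],
)

```text
time: 20.88
ee_pos: [0.4137, 0.2141, 0.2415]
orientation: [-0.0, 0.663, 0.748, -0.001]
contact_force: [-0.1, 1.7, -0.1]
finger_gap: 0.0921
finger_force: 0.0
```

```bash
python3 - <<'E'
from h import *
go(.63,.03,.24,6.7);print(observe()["joint_positions"])
E
```

```text
toolY yaw 6.9 roll 0.2 shift(after roll) [-208.1  193.3    1.4]  tcp [0.4137 0.2141 0.2415] tilt 0.06
[-0.52790592  0.12595651 -0.02330799  2.00513753  0.00349326  1.01161955
 -0.43294138]
```

>>> move_arm(
  targets=[
    {"x": -15, "y": 14, "z": 0, "roll": 0, "hand": 100},
    {"x": -24, "y": 22, "z": 0, "roll": 0, "hand": 100},
    {"x": -24, "y": 22, "z": 0, "roll": 0, "hand": 100},
    {"x": -24, "y": 22, "z": 0, "roll": 0, "hand": 100},
    {"x": -24, "y": 22, "z": 0, "roll": 0, "hand": 100},
    {"x": -24, "y": 22, "z": 0, "roll": 0, "hand": 100},
    {"x": -24, "y": 22, "z": 0, "roll": 0, "hand": 100},
    {"x": -24, "y": 22, "z": 0, "roll": 0, "hand": 100},
    {"x": -24, "y": 22, "z": 0, "roll": 0, "hand": 100},
    {"x": 0, "y": 0, "z": 0, "roll": 0, "hand": 100},
    {"x": 0, "y": 0, "z": 0, "roll": 0, "hand": 100},
    {"x": 0, "y": 0, "z": 0, "roll": 0, "hand": 100},
    {"x": 0, "y": 0, "z": 0, "roll": 0, "hand": 100},
  ],
)

```text
time: 21.97
ee_pos: [0.626, 0.0323, 0.2418]
orientation: [-0.001, 0.664, 0.748, 0.0]
contact_force: [0.0, 0.1, -0.4]
finger_gap: 0.0917
finger_force: 0.0
```

```bash
cat >> h.py <<'E'
def pad(X,g,top=.1265,tol=.006):
    m=(abs(X[...,2]-top)<tol)&(np.hypot(X[...,0]-g[0],X[...,1]-g[1])<.045);P=X[m][:,:2].astype(np.float32)
    (c,s,a)=cv2.minAreaRect(P*1000)
    e=np.linalg.eigh(np.cov(P.T))[1][:,1]
    return len(P),np.round(c,1),np.round(s,1),round(a,1),"PCA long yaw %.1f"%(np.degrees(np.arctan2(e[1],e[0]))%180),P.mean(0).round(4),X[m][:,2].mean().round(4)
E
python3 - <<'E'
from h import *
p,d,C=snap("wrist","w13");X=cloud(C,d)
print(pad(X,(.63,.105)))
go(.63,.105,.1025)
E
```

```text
(1991, array([630.7, 109. ]), array([25.4, 49.7]), 5.5, 'PCA long yaw 95.8', array([0.6304, 0.109 ], dtype=float32), np.float64(0.1263))
toolY yaw 6.9 roll 0.0 shift(after roll) [ 71.6  12.6 139.6]  tcp [0.6261 0.0323 0.2421] tilt 0.05
```

View pics/w13.png

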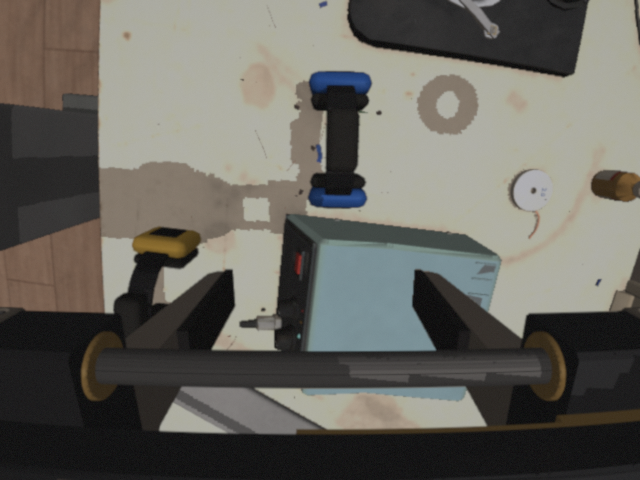

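The blue muff is upright, with its pad at (342,140) measuring 25×50 mm as specified. I'll approach and grasp it.

>>> move_arm(
  targets=[
    {"x": 15, "y": 1, "z": 0, "roll": 1.4, "hand": 100},
    {"x": 20, "y": 3, "z": 0, "roll": 0, "hand": 100},
    {"x": 20, "y": 3, "z": 0, "roll": 0, "hand": 100},
    {"x": 20, "y": 4, "z": 10, "roll": 0, "hand": 100},
    {"x": 0, "y": 0, "z": 25, "roll": 0, "hand": 100},
    {"x": 0, "y": 0, "z": 25, "roll": 0, "hand": 100},
    {"x": 0, "y": 0, "z": 20, "roll": 0, "hand": 100},
    {"x": 0, "y": 0, "z": 0, "roll": 0, "hand": 100},
    {"x": 0, "y": 0, "z": 0, "roll": 0, "hand": 100},
    {"x": 0, "y": 0, "z": 0, "roll": 0, "hand": 100},
  ],
)

```text
time: 22.85
ee_pos: [0.6312, 0.1072, 0.1636]
orientation: [0.001, 0.673, 0.739, 0.001]
contact_force: [-0.1, -0.9, 0.5]
finger_gap: 0.0917
finger_force: 0.0
```

```bash
python3 - <<'E'
from h import *
go(.6307,.109,.1025,5.5)
E
```

```text
toolY yaw 5.3 roll -0.2 shift(after roll) [ 1.8 -0.4 61.1]  tcp [0.6312 0.1072 0.1636] tilt 0.12
```

>>> move_arm(
  targets=[
    {"x": 2, "y": 0, "z": 15, "roll": 0, "hand": 100},
    {"x": 0, "y": 0, "z": 20, "roll": 0, "hand": 100},
    {"x": 0, "y": 0, "z": 15, "roll": 0, "hand": 100},
    {"x": 0, "y": 0, "z": 11, "roll": 0, "hand": 100},
    {"x": 0, "y": 0, "z": 0, "roll": 0, "hand": 100},
    {"x": 0, "y": 0, "z": 0, "roll": 0, "hand": 100},
    {"x": 0, "y": 0, "z": 0, "roll": 0, "hand": 0},
    {"x": 0, "y": 0, "z": 0, "roll": 0, "hand": 0},
    {"x": 0, "y": 0, "z": 0, "roll": 0, "hand": 0},
    {"x": 0, "y": 0, "z": 0, "roll": 0, "hand": 0},
    {"x": 0, "y": 0, "z": 0, "roll": 0, "hand": 0},
    {"x": 0, "y": 0, "z": 0, "roll": 0, "hand": 0},
    {"x": 0, "y": 0, "z": 0, "roll": 0, "hand": 0},
  ],
)

```text
time: 23.93
ee_pos: [0.6304, 0.1085, 0.1011]
orientation: [0.0, 0.674, 0.739, 0.0]
contact_force: [0.3, 0.1, -0.4]
finger_gap: 0.0474
finger_force: 0.0
```

>>> move_arm(
  targets=[
    {"x": 0, "y": 0, "z": -10, "roll": 0, "hand": 0},
    {"x": 0, "y": 0, "z": -20, "roll": 0, "hand": 0},
    {"x": 0, "y": 0, "z": -25, "roll": 0, "hand": 0},
    {"x": 0, "y": 0, "z": -25, "roll": 0, "hand": 0},
    {"x": 0, "y": 0, "z": -25, "roll": 0, "hand": 0},
    {"x": 0, "y": 0, "z": -25, "roll": 0, "hand": 0},
    {"x": 0, "y": 0, "z": -25, "roll": 0, "hand": 0},
    {"x": 0, "y": 0, "z": -20, "roll": 0, "hand": 0},
    {"x": 0, "y": 0, "z": -10, "roll": 0, "hand": 0},
    {"x": 0, "y": 0, "z": 0, "roll": 0, "hand": 0},
    {"x": 0, "y": 0, "z": 0, "roll": 0, "hand": 0},
    {"x": 0, "y": 0, "z": 0, "roll": 0, "hand": 0},
  ],
)

```text
time: 24.93
ee_pos: [0.6295, 0.1083, 0.2845]
orientation: [-0.001, 0.674, 0.739, -0.001]
contact_force: [-0.6, -0.7, 0.2]
finger_gap: 0.0002
finger_force: 0.0
```

```bash
python3 - <<'E'
from h import *
import pickle
s=observe();print(s["finger_gap"],s["finger_force"])
# rail bar from top cloud (t3 before; arm clear)
p,d,C=load("t3");X=cloud(C,d)
a=np.array([.405,-.187]);b=np.array([.6636,-.3196]);u=(b-a)/np.linalg.norm(b-a);n=np.array([-u[1],u[0]])
q=X[...,:2]-a;l=q@u;w=q@n
m=(abs(X[...,2]-.14)<.008)&(l>.03)&(l<.26)&(abs(w)<.03);P=X[m]
k=np.polyfit(l[m],w[m],1);print("bar",m.sum(),k,P[:,2].mean(),"yaw",np.degrees(np.arctan2(u[1],u[0])+k[0]))
for e in(0,.29):
    mm=(X[...,2]>.145)&(abs(l-e)<.03)&(abs(w)<.03);print("cap",mm.sum(),l[mm].mean(),w[mm].mean(),X[mm].mean(0))
mid=a+u*.145+n*(k[0]*.145+k[1]);print("mid",mid)
for t in(.06,-.06):
    print(t,mid+u*t);go(*(mid+u*t),.285,-27.2)
E
```

```text
0.00020571771450882904 0.0
bar 398 [-0.010941   0.0005185] 0.1399664087361636 yaw -27.77385566889236
cap 48 0.004713785819550357 0.000833547371451417 [ 0.40957484 -0.18840906  0.1525894 ]
cap 49 0.2897632278136298 -0.0026960368507120526 [ 0.66161247 -0.32161068  0.15062234]
mid [ 0.53353937 -0.25411014]
0.06 [ 0.58692971 -0.28148662]
toolY yaw 5.3 roll 32.5 shift(after roll) [-3.662e+02  1.403e+02 -2.000e-01]  tcp [0.6295 0.1083 0.2845] tilt 0.15
-0.06 [ 0.48014903 -0.22673365]
toolY yaw 5.3 roll 32.5 shift(after roll) [-366.3   20.3    0. ]  tcp [0.6295 0.1083 0.2845] tilt 0.15
```

The lift began before the fingers had closed. I'll reopen, step back and measure again.

>>> move_arm(
  targets=[
    {"x": -15, "y": 0, "z": 0, "roll": 0, "hand": 100},
    {"x": -20, "y": 0, "z": 5, "roll": 0, "hand": 100},
    {"x": -20, "y": 0, "z": 15, "roll": 0, "hand": 100},
    {"x": -20, "y": 0, "z": 20, "roll": 0, "hand": 100},
    {"x": 0, "y": 0, "z": 0, "roll": 0, "hand": 100},
    {"x": 0, "y": 0, "z": 0, "roll": 0, "hand": 100},
    {"x": 0, "y": 0, "z": 0, "roll": 0, "hand": 100},
    {"x": 0, "y": 0, "z": 0, "roll": 0, "hand": 100},
    {"x": 0, "y": 0, "z": 0, "roll": 0, "hand": 100},
    {"x": 0, "y": 0, "z": 0, "roll": 0, "hand": 100},
    {"x": 0, "y": 0, "z": 0, "roll": 0, "hand": 100},
  ],
)

```text
time: 25.85
ee_pos: [0.6375, 0.0346, 0.2466]
orientation: [0.0, 0.673, 0.739, 0.0]
contact_force: [-0.1, 0.2, -0.2]
finger_gap: 0.0716
finger_force: 0.0
```

```bash
python3 - <<'E'
from h import *
p,d,C=snap("wrist","w14");X=cloud(C,d)
print(pad(X,(.63,.107)),observe()["finger_gap"])
go(.6305,.109,.1025,5.5)
E
```

```text
(1960, array([631. , 108.8]), array([26. , 49.6]), 5.9, 'PCA long yaw 96.9', array([0.6308, 0.1089], dtype=float32), np.float64(0.1263)) 0.07516103718738674
toolY yaw 5.3 roll -0.2 shift(after roll) [ 74.9   0.2 144. ]  tcp [0.6374 0.0344 0.2465] tilt 0.04
```

Blue is undisturbed. I'll repeat the approach and leave enough time for the fingers to close.

>>> move_arm(
  targets=[
    {"x": 15, "y": 0, "z": 0, "roll": 0, "hand": 100},
    {"x": 20, "y": 0, "z": 10, "roll": 0, "hand": 100},
    {"x": 20, "y": 0, "z": 15, "roll": 0, "hand": 100},
    {"x": 20, "y": 0, "z": 25, "roll": 0, "hand": 100},
    {"x": 0, "y": 0, "z": 25, "roll": 0, "hand": 100},
    {"x": 0, "y": 0, "z": 25, "roll": 0, "hand": 100},
    {"x": 0, "y": 0, "z": 25, "roll": 0, "hand": 100},
    {"x": 0, "y": 0, "z": 19, "roll": 0, "hand": 100},
    {"x": 0, "y": 0, "z": 0, "roll": 0, "hand": 0},
    {"x": 0, "y": 0, "z": 0, "roll": 0, "hand": 0},
    {"x": 0, "y": 0, "z": 0, "roll": 0, "hand": 0},
    {"x": 0, "y": 0, "z": 0, "roll": 0, "hand": 0},
    {"x": 0, "y": 0, "z": 0, "roll": 0, "hand": 0},
    {"x": 0, "y": 0, "z": 0, "roll": 0, "hand": 0},
    {"x": 0, "y": 0, "z": 0, "roll": 0, "hand": 0},
    {"x": 0, "y": 0, "z": 0, "roll": 0, "hand": 0},
    {"x": 0, "y": 0, "z": 0, "roll": 0, "hand": 0},
    {"x": 0, "y": 0, "z": 0, "roll": 0, "hand": 0},
    {"x": 0, "y": 0, "z": 0, "roll": 0, "hand": 0},
    {"x": 0, "y": 0, "z": 0, "roll": 0, "hand": 0},
  ],
)

```text
time: 27.57
ee_pos: [0.6305, 0.1085, 0.102]
orientation: [0.0, 0.674, 0.739, 0.0]
contact_force: [0.2, 0.4, 0.0]
finger_gap: 0.0257
finger_force: 29.9
```

>>> move_arm(
  targets=[
    {"x": 0, "y": 0, "z": -10, "roll": 0, "hand": 0},
    {"x": 0, "y": 0, "z": -20, "roll": 0, "hand": 0},
    {"x": 0, "y": 0, "z": -25, "roll": 0, "hand": 0},
    {"x": 0, "y": 0, "z": -25, "roll": 0, "hand": 0},
    {"x": 0, "y": 0, "z": -25, "roll": 0, "hand": 0},
    {"x": 0, "y": 0, "z": -25, "roll": 0, "hand": 0},
    {"x": 0, "y": 0, "z": -25, "roll": 0, "hand": 0},
    {"x": 0, "y": 0, "z": -20, "roll": 0, "hand": 0},
    {"x": 0, "y": 0, "z": -10, "roll": 0, "hand": 0},
    {"x": 0, "y": 0, "z": 0, "roll": 0, "hand": 0},
    {"x": 0, "y": 0, "z": 0, "roll": 0, "hand": 0},
  ],
)

```text
time: 28.48
ee_pos: [0.63, 0.1084, 0.2867]
orientation: [-0.0, 0.674, 0.739, -0.0]
contact_force: [-0.2, -0.6, -2.4]
finger_gap: 0.0257
finger_force: 29.9
```

```bash
python3 - <<'E'
from h import *
p,d,C=load("t3");X=cloud(C,d);m=(X[...,0]>.4)&(X[...,0]<.8)&(X[...,1]>-.2)&(X[...,1]<.08)
print("max z",np.nanpercentile(X[m][:,2],[95,99,100]));print(observe()["finger_gap"])
go(.5869,-.2815,.285,-27.5)
E
```

```text
max z [0.13925078 0.43975127 0.45040025]
0.025704559988040557
toolY yaw 5.3 roll 32.8 shift(after roll) [-365.7  141.8    1.7]  tcp [0.63   0.1084 0.2867] tilt 0.03
```

>>> move_arm(
  targets=[
    {"x": 0, "y": 0, "z": 0, "roll": 4.1, "hand": 0},
    {"x": 0, "y": 0, "z": 0, "roll": 4.1, "hand": 0},
    {"x": 0, "y": 0, "z": 0, "roll": 4.1, "hand": 0},
    {"x": 0, "y": 0, "z": 0, "roll": 4.1, "hand": 0},
    {"x": 0, "y": 0, "z": 0, "roll": 4.1, "hand": 0},
    {"x": 0, "y": 0, "z": 0, "roll": 4.1, "hand": 0},
    {"x": 0, "y": 0, "z": 0, "roll": 4.1, "hand": 0},
    {"x": 0, "y": 0, "z": 0, "roll": 4.1, "hand": 0},
    {"x": -10, "y": 4, "z": 0, "roll": 0, "hand": 0},
    {"x": -18, "y": 7, "z": 0, "roll": 0, "hand": 0},
    {"x": -26, "y": 10, "z": 0, "roll": 0, "hand": 0},
    {"x": -30, "y": 12, "z": 0, "roll": 0, "hand": 0},
    {"x": -30, "y": 12, "z": 0, "roll": 0, "hand": 0},
    {"x": -30, "y": 12, "z": 0, "roll": 0, "hand": 0},
  ],
)

```text
time: 29.65
ee_pos: [0.613, -0.0478, 0.2855]
orientation: [-0.0, 0.854, 0.52, -0.001]
contact_force: [1.0, -0.8, -1.7]
finger_gap: 0.0255
finger_force: 29.9
```

>>> move_arm(
  targets=[
    {"x": -30, "y": 12, "z": 0, "roll": 0, "hand": 0},
    {"x": -30, "y": 12, "z": 0, "roll": 0, "hand": 0},
    {"x": -30, "y": 12, "z": 0, "roll": 0, "hand": 0},
    {"x": -30, "y": 12, "z": 0, "roll": 0, "hand": 0},
    {"x": -30, "y": 11, "z": 0, "roll": 0, "hand": 0},
    {"x": -30, "y": 11, "z": 0, "roll": 0, "hand": 0},
    {"x": -22, "y": 8, "z": 0, "roll": 0, "hand": 0},
    {"x": -14, "y": 5, "z": 0, "roll": 0, "hand": 0},
    {"x": -6, "y": 2, "z": 0, "roll": 0, "hand": 0},
    {"x": 0, "y": 0, "z": 0, "roll": 0, "hand": 0},
    {"x": 0, "y": 0, "z": 0, "roll": 0, "hand": 0},
    {"x": 0, "y": 0, "z": 0, "roll": 0, "hand": 0},
    {"x": 0, "y": 0, "z": 0, "roll": 0, "hand": 0},
    {"x": 0, "y": 0, "z": 0, "roll": 0, "hand": 0},
    {"x": 0, "y": 0, "z": 0, "roll": 0, "hand": 0},
  ],
)

```text
time: 30.9
ee_pos: [0.5877, -0.2808, 0.2871]
orientation: [-0.0, 0.855, 0.519, 0.0]
contact_force: [0.5, 1.3, -2.3]
finger_gap: 0.0256
finger_force: 29.9
```

```bash
python3 - <<'E'
from h import *
print(observe()["finger_gap"]);go(.5869,-.2815,.150,-27.5)
p,d,C=snap("wrist","w15");q,_,_=snap("side","s1")
cv2.imwrite("pics/c15.png",np.hstack([cv2.resize(p,(400,300)),cv2.resize(q[200:440,230:550],(400,300))]))
E
```

```text
0.025625913045119263
toolY yaw -27.4 roll 0.1 shift(after roll) [ -1.   -0.4 137.1]  tcp [ 0.5877 -0.2808  0.2871] tilt 0.02
```

View pics/c15.png

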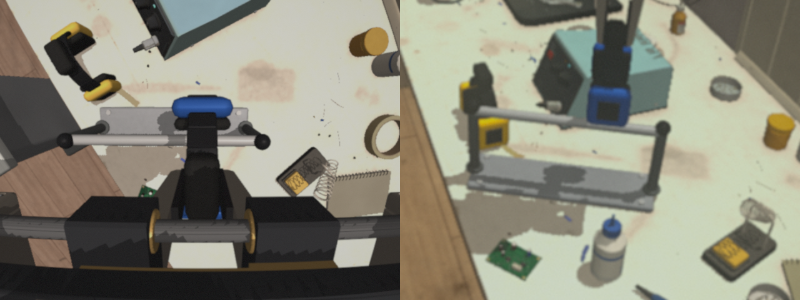

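The muff hangs upright above the bar, with one shell on each side. I'll lower it, expecting it to seat at TCP z of about 0.1475.

>>> move_arm(
  targets=[
    {"x": -1, "y": 0, "z": 10, "roll": 0, "hand": 0},
    {"x": 0, "y": 0, "z": 15, "roll": 0, "hand": 0},
    {"x": 0, "y": 0, "z": 20, "roll": 0, "hand": 0},
    {"x": 0, "y": 0, "z": 20, "roll": 0, "hand": 0},
    {"x": 0, "y": 0, "z": 20, "roll": 0, "hand": 0},
    {"x": 0, "y": 0, "z": 20, "roll": 0, "hand": 0},
    {"x": 0, "y": 0, "z": 15, "roll": 0, "hand": 0},
    {"x": 0, "y": 0, "z": 10, "roll": 0, "hand": 0},
    {"x": 0, "y": 0, "z": 6, "roll": 0, "hand": 0},
    {"x": 0, "y": 0, "z": 0, "roll": 0, "hand": 0},
    {"x": 0, "y": 0, "z": 0, "roll": 0, "hand": 0},
    {"x": 0, "y": 0, "z": 0, "roll": 0, "hand": 0},
    {"x": 0, "y": 0, "z": 0, "roll": 0, "hand": 0},
  ],
)

```text
time: 32.08
ee_pos: [0.5875, -0.283, 0.1522]
orientation: [0.001, 0.855, 0.519, 0.001]
contact_force: [0.4, -0.0, -1.6]
finger_gap: 0.0258
finger_force: 29.9
```

>>> move_arm(
  targets=[
    {"x": 0, "y": 0, "z": 4, "roll": 0, "hand": 0},
    {"x": 0, "y": 0, "z": 0, "roll": 0, "hand": 0},
    {"x": 0, "y": 0, "z": 0, "roll": 0, "hand": 0},
    {"x": 0, "y": 0, "z": 0, "roll": 0, "hand": 70},
    {"x": 0, "y": 0, "z": 0, "roll": 0, "hand": 70},
    {"x": 0, "y": 0, "z": 0, "roll": 0, "hand": 70},
    {"x": 0, "y": 0, "z": 0, "roll": 0, "hand": 70},
    {"x": 0, "y": 0, "z": 0, "roll": 0, "hand": 70},
    {"x": 0, "y": 0, "z": 0, "roll": 0, "hand": 70},
    {"x": 0, "y": 0, "z": -10, "roll": 0, "hand": 70},
    {"x": 0, "y": 0, "z": -20, "roll": 0, "hand": 70},
    {"x": 0, "y": 0, "z": -25, "roll": 0, "hand": 70},
    {"x": 0, "y": 0, "z": -25, "roll": 0, "hand": 100},
    {"x": 0, "y": 0, "z": 0, "roll": 0, "hand": 100},
    {"x": 0, "y": 0, "z": 0, "roll": 0, "hand": 100},
  ],
)

```text
time: 33.33
ee_pos: [0.5878, -0.2832, 0.2294]
orientation: [0.002, 0.855, 0.519, 0.001]
contact_force: [0.7, 0.3, -0.1]
finger_gap: 0.0826
finger_force: 0.0
```

```bash
python3 - <<'E'
from h import *
p,d,C=snap("wrist","w16");X=cloud(C,d)
print(pad(X,(.587,-.2815),.172,.006))
p,d,C=snap("top","t4");X=cloud(C,d);print("yel",pad(X,(.457,-.077),.1265,.008))
g=pad(X,(.457,-.077),.1265,.008)
go(.457,-.15,.25);go(.457,-.15,.25,0)
E
```

```text
(2579, array([ 586.6, -282.9]), array([49.2, 25.9]), 63.4, 'PCA long yaw 63.0', array([ 0.5873, -0.2816], dtype=float32), np.float64(0.1717))
yel (40, array([460.4, -60.3]), array([16. , 31.4]), 55.9, 'PCA long yaw 145.1', array([ 0.4593, -0.0619], dtype=float32), np.float64(0.1251))
toolY yaw -27.5 roll 0.0 shift(after roll) [  57.6 -176.   -23.1]  tcp [ 0.5865 -0.2823  0.2267] tilt 0.04
toolY yaw -27.5 roll -27.5 shift(after roll) [ 132.3 -129.5  -23.1]  tcp [ 0.5865 -0.2823  0.2267] tilt 0.04
```

Blue is hung, with its pad top at 171.7 mm as expected. Yellow is next.

>>> move_arm(
  targets=[
    {"x": 0, "y": 0, "z": -23, "roll": 0, "hand": 100},
    {"x": 0, "y": 0, "z": 0, "roll": -5.5, "hand": 100},
    {"x": 0, "y": 0, "z": 0, "roll": -5.5, "hand": 100},
    {"x": 0, "y": 0, "z": 0, "roll": -5.5, "hand": 100},
    {"x": 0, "y": 0, "z": 0, "roll": -5.5, "hand": 100},
    {"x": 0, "y": 0, "z": 0, "roll": -5.5, "hand": 100},
    {"x": 16, "y": -16, "z": 0, "roll": 0, "hand": 100},
    {"x": 24, "y": -24, "z": 0, "roll": 0, "hand": 100},
    {"x": 24, "y": -24, "z": 0, "roll": 0, "hand": 100},
    {"x": 24, "y": -24, "z": 0, "roll": 0, "hand": 100},
    {"x": 24, "y": -22, "z": 0, "roll": 0, "hand": 100},
    {"x": 20, "y": -20, "z": 0, "roll": 0, "hand": 100},
    {"x": 0, "y": 0, "z": 0, "roll": 0, "hand": 100},
    {"x": 0, "y": 0, "z": 0, "roll": 0, "hand": 100},
    {"x": 0, "y": 0, "z": 0, "roll": 0, "hand": 100},
    {"x": 0, "y": 0, "z": 0, "roll": 0, "hand": 100},
  ],
)

```text
time: 34.77
ee_pos: [0.4573, -0.1515, 0.2497]
orientation: [0.0, 0.707, 0.707, -0.0]
contact_force: [-1.5, -0.1, 0.2]
finger_gap: 0.092
finger_force: 0.0
```

```bash
python3 - <<'E'
from h import *
p,d,C=snap("wrist","w17");X=cloud(C,d)
print(pad(X,(.457,-.077)))
go(.457,-.077,.1025,0)
E
```

```text
(1915, array([455.7, -74.3]), array([25.5, 49.1]), 0.2, 'PCA long yaw 90.6', array([ 0.4556, -0.0742], dtype=float32), np.float64(0.1263))
toolY yaw -0.1 roll -0.1 shift(after roll) [ 74.6  -0.3 147.1]  tcp [ 0.4573 -0.1515  0.2497] tilt 0.04
```

>>> move_arm(
  targets=[
    {"x": 17, "y": -2, "z": 0, "roll": 0, "hand": 100},
    {"x": 20, "y": 0, "z": 10, "roll": 0, "hand": 100},
    {"x": 20, "y": 0, "z": 15, "roll": 0, "hand": 100},
    {"x": 20, "y": 0, "z": 25, "roll": 0, "hand": 100},
    {"x": 0, "y": 0, "z": 25, "roll": 0, "hand": 100},
    {"x": 0, "y": 0, "z": 25, "roll": 0, "hand": 100},
    {"x": 0, "y": 0, "z": 25, "roll": 0, "hand": 100},
    {"x": 0, "y": 0, "z": 22, "roll": 0, "hand": 100},
    {"x": 0, "y": 0, "z": 0, "roll": 0, "hand": 0},
    {"x": 0, "y": 0, "z": 0, "roll": 0, "hand": 0},
    {"x": 0, "y": 0, "z": 0, "roll": 0, "hand": 0},
    {"x": 0, "y": 0, "z": 0, "roll": 0, "hand": 0},
    {"x": 0, "y": 0, "z": 0, "roll": 0, "hand": 0},
    {"x": 0, "y": 0, "z": 0, "roll": 0, "hand": 0},
    {"x": 0, "y": 0, "z": 0, "roll": 0, "hand": 0},
    {"x": 0, "y": 0, "z": 0, "roll": 0, "hand": 0},
    {"x": 0, "y": 0, "z": 0, "roll": 0, "hand": 0},
    {"x": 0, "y": 0, "z": 0, "roll": 0, "hand": 0},
    {"x": 0, "y": 0, "z": 0, "roll": 0, "hand": 0},
    {"x": 0, "y": 0, "z": 0, "roll": 0, "hand": 0},
  ],
)

```text
time: 36.48
ee_pos: [0.4549, -0.0736, 0.1031]
orientation: [0.0, 0.707, 0.707, 0.0]
contact_force: [0.7, -0.1, -0.2]
finger_gap: 0.0258
finger_force: 29.9
```

>>> move_arm(
  targets=[
    {"x": 0, "y": 0, "z": -10, "roll": 0, "hand": 0},
    {"x": 0, "y": 0, "z": -20, "roll": 0, "hand": 0},
    {"x": 0, "y": 0, "z": -25, "roll": 0, "hand": 0},
    {"x": 0, "y": 0, "z": -25, "roll": 0, "hand": 0},
    {"x": 0, "y": 0, "z": -25, "roll": 0, "hand": 0},
    {"x": 0, "y": 0, "z": -25, "roll": 0, "hand": 0},
    {"x": 0, "y": 0, "z": -25, "roll": 0, "hand": 0},
    {"x": 0, "y": 0, "z": -20, "roll": 0, "hand": 0},
    {"x": 0, "y": 0, "z": -10, "roll": 0, "hand": 0},
    {"x": 0, "y": 0, "z": 0, "roll": 0, "hand": 0},
    {"x": 0, "y": 0, "z": 0, "roll": 0, "hand": 0},
  ],
)

```text
time: 37.4
ee_pos: [0.4544, -0.0736, 0.2877]
orientation: [-0.0, 0.707, 0.707, -0.0]
contact_force: [-0.0, 0.2, -2.0]
finger_gap: 0.0261
finger_force: 29.9
```

```bash
python3 - <<'E'
from h import *
print(observe()["finger_gap"]);go(.481,-.2272,.285,-27.5)
E
```

```text
0.026075241957907575
toolY yaw -0.0 roll 27.5 shift(after roll) [-124.    94.5    2.7]  tcp [ 0.4544 -0.0736  0.2877] tilt 0.02
```

>>> move_arm(
  targets=[
    {"x": 0, "y": 0, "z": 0, "roll": 5.5, "hand": 0},
    {"x": 0, "y": 0, "z": 0, "roll": 5.5, "hand": 0},
    {"x": 0, "y": 0, "z": 0, "roll": 5.5, "hand": 0},
    {"x": 0, "y": 0, "z": 0, "roll": 5.5, "hand": 0},
    {"x": 0, "y": 0, "z": 0, "roll": 5.5, "hand": 0},
    {"x": -10, "y": 8, "z": 0, "roll": 0, "hand": 0},
    {"x": -18, "y": 14, "z": 0, "roll": 0, "hand": 0},
    {"x": -22, "y": 17, "z": 0, "roll": 0, "hand": 0},
    {"x": -24, "y": 18, "z": 0, "roll": 0, "hand": 0},
    {"x": -22, "y": 17, "z": 0, "roll": 0, "hand": 0},
    {"x": -18, "y": 14, "z": 0, "roll": 0, "hand": 0},
    {"x": -10, "y": 7, "z": 0, "roll": 0, "hand": 0},
    {"x": 0, "y": 0, "z": 0, "roll": 0, "hand": 0},
    {"x": 0, "y": 0, "z": 0, "roll": 0, "hand": 0},
    {"x": 0, "y": 0, "z": 0, "roll": 0, "hand": 0},
    {"x": 0, "y": 0, "z": 0, "roll": 0, "hand": 0},
    {"x": 0, "y": 0, "z": 0, "roll": 0, "hand": 0},
    {"x": 0, "y": 0, "z": 0, "roll": 0, "hand": 0},
  ],
)

```text
time: 38.9
ee_pos: [0.4819, -0.2266, 0.2881]
orientation: [-0.0, 0.855, 0.519, 0.0]
contact_force: [-0.0, -0.3, -2.3]
finger_gap: 0.0259
finger_force: 29.9
```

```bash
python3 - <<'E'
from h import *
print(observe()["finger_gap"]);go(.481,-.2272,.1495,-27.5)
p,d,C=snap("wrist","w18");q,_,_=snap("side","s2")
cv2.imwrite("pics/c18.png",np.hstack([cv2.resize(p,(400,300)),cv2.resize(q[200:440,230:550],(400,300))]))
E
```

```text
0.02587215356727759
toolY yaw -27.4 roll 0.1 shift(after roll) [ -1.   -0.6 138.6]  tcp [ 0.4819 -0.2266  0.2881] tilt 0.02
```

View pics/c18.png

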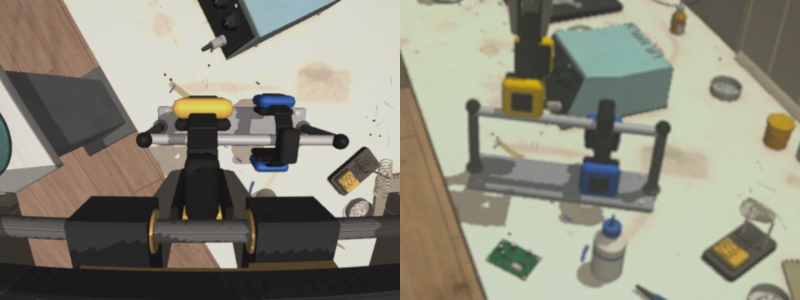

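Blue hangs on the far half of the bar, and yellow is straddling the near half. I'll lower and release it.

>>> move_arm(
  targets=[
    {"x": -1, "y": 0, "z": 10, "roll": 0, "hand": 0},
    {"x": 0, "y": 0, "z": 15, "roll": 0, "hand": 0},
    {"x": 0, "y": 0, "z": 20, "roll": 0, "hand": 0},
    {"x": 0, "y": 0, "z": 20, "roll": 0, "hand": 0},
    {"x": 0, "y": 0, "z": 20, "roll": 0, "hand": 0},
    {"x": 0, "y": 0, "z": 20, "roll": 0, "hand": 0},
    {"x": 0, "y": 0, "z": 15, "roll": 0, "hand": 0},
    {"x": 0, "y": 0, "z": 10, "roll": 0, "hand": 0},
    {"x": 0, "y": 0, "z": 7, "roll": 0, "hand": 0},
    {"x": 0, "y": 0, "z": 2, "roll": 0, "hand": 0},
    {"x": 0, "y": 0, "z": 0, "roll": 0, "hand": 0},
    {"x": 0, "y": 0, "z": 0, "roll": 0, "hand": 0},
    {"x": 0, "y": 0, "z": 0, "roll": 0, "hand": 0},
  ],
)

```text
time: 40.08
ee_pos: [0.4821, -0.2286, 0.1498]
orientation: [0.001, 0.855, 0.519, 0.001]
contact_force: [0.3, -0.5, -1.8]
finger_gap: 0.026
finger_force: 29.9
```

>>> move_arm(
  targets=[
    {"x": 0, "y": 0, "z": 1, "roll": 0, "hand": 0},
    {"x": 0, "y": 0, "z": 0, "roll": 0, "hand": 0},
    {"x": 0, "y": 0, "z": 0, "roll": 0, "hand": 70},
    {"x": 0, "y": 0, "z": 0, "roll": 0, "hand": 70},
    {"x": 0, "y": 0, "z": 0, "roll": 0, "hand": 70},
    {"x": 0, "y": 0, "z": 0, "roll": 0, "hand": 70},
    {"x": 0, "y": 0, "z": 0, "roll": 0, "hand": 70},
    {"x": 0, "y": 0, "z": 0, "roll": 0, "hand": 70},
    {"x": 0, "y": 0, "z": -10, "roll": 0, "hand": 70},
    {"x": 0, "y": 0, "z": -20, "roll": 0, "hand": 70},
    {"x": 0, "y": 0, "z": -25, "roll": 0, "hand": 70},
    {"x": 0, "y": 0, "z": -25, "roll": 0, "hand": 70},
    {"x": 0, "y": 0, "z": -25, "roll": 0, "hand": 70},
    {"x": 0, "y": 0, "z": 0, "roll": 0, "hand": 70},
    {"x": 0, "y": 0, "z": 0, "roll": 0, "hand": 70},
  ],
)

```text
time: 41.33
ee_pos: [0.4822, -0.2288, 0.2551]
orientation: [0.001, 0.855, 0.519, 0.001]
contact_force: [-1.2, -0.1, -0.7]
finger_gap: 0.0647
finger_force: 0.0
```

```bash
python3 - <<'E'
from h import *
p,d,C=snap("wrist","w19");X=cloud(C,d)
print("yel",pad(X,(.481,-.2272),.172));print("blue",pad(X,(.587,-.2815),.172))
p,d,C=snap("top","t5");X=cloud(C,d)
print("stack",rim(X,(.5085,.411),.14,.045),"bottle",X[286,460],"pcb",X[322,429])
q,_,_=snap("side","s3")
cv2.imwrite("pics/c19.png",np.hstack([cv2.resize(p[180:340,160:480],(400,200)),cv2.resize(q[140:440,150:550],(400,300))[:200]])) if 0 else cv2.imwrite("pics/c19.png",np.vstack([cv2.resize(p[180:340,150:490],(638,300)),cv2.resize(q[150:350+80,180:500+276][:, :460],(638,300))]))
E
```

```text
yel (2081, array([ 480.1, -230.7]), array([49.2, 26.1]), 61.8, 'PCA long yaw 62.8', array([ 0.4809, -0.2292], dtype=float32), np.float64(0.1715))
blue (2072, array([ 585.4, -282.8]), array([50.4, 26.2]), 61.1, 'PCA long yaw 62.7', array([ 0.585 , -0.2806], dtype=float32), np.float64(0.1716))
stack (array([0.5107, 0.4116, 0.0307]), np.float64(0.0013), 69, np.float64(0.1394)) bottle [ 0.53054685 -0.42695895  0.09292575] pcb [ 0.41866581 -0.37845952 -0.00564968]
```

View pics/c19.png

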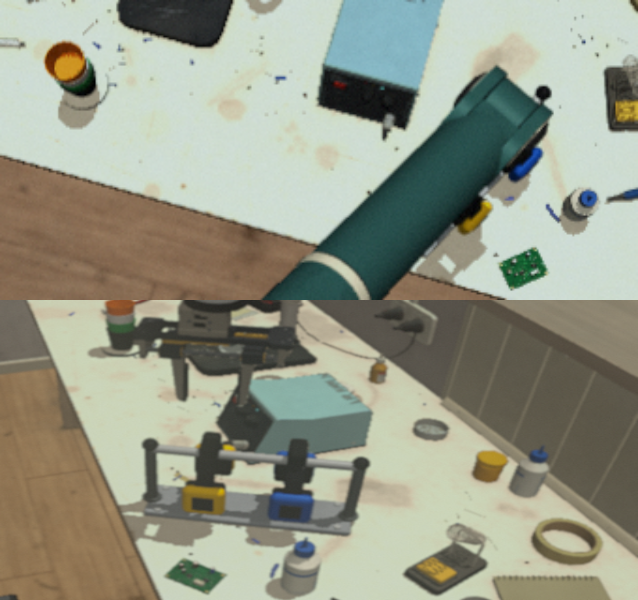

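Both muffs hang on the bar with pad tops at 171.5 mm. The stack is complete, with its rim at 139 mm, and the bottle and board have not moved. I'll let things settle, then hand in.

>>> move_arm(
  targets=[
    {"x": 0, "y": 0, "z": -20, "roll": 0, "hand": 70},
    {"x": 0, "y": 0, "z": 0, "roll": 0, "hand": 70},
    {"x": 0, "y": 0, "z": 0, "roll": 0, "hand": 70},
    {"x": 0, "y": 0, "z": 0, "roll": 0, "hand": 70},
    {"x": 0, "y": 0, "z": 0, "roll": 0, "hand": 70},
    {"x": 0, "y": 0, "z": 0, "roll": 0, "hand": 70},
    {"x": 0, "y": 0, "z": 0, "roll": 0, "hand": 70},
    {"x": 0, "y": 0, "z": 0, "roll": 0, "hand": 70},
    {"x": 0, "y": 0, "z": 0, "roll": 0, "hand": 70},
    {"x": 0, "y": 0, "z": 0, "roll": 0, "hand": 70},
    {"x": 0, "y": 0, "z": 0, "roll": 0, "hand": 70},
    {"x": 0, "y": 0, "z": 0, "roll": 0, "hand": 70},
  ],
)

```text
time: 42.48
ee_pos: [0.4814, -0.2284, 0.273]
orientation: [0.0, 0.855, 0.519, 0.0]
contact_force: [-0.2, 0.3, -0.1]
finger_gap: 0.0643
finger_force: 0.0
```

```bash
python3 - <<'E'
from h import *
p,d,C=snap("wrist","w20");X=cloud(C,d);print(pad(X,(.481,-.2272),.172),pad(X,(.587,-.2815),.172))
print(hand_in())
E
```

```text
(1855, array([ 480.5, -230.5]), array([49.2, 26.1]), 61.9, 'PCA long yaw 62.7', array([ 0.4809, -0.2292], dtype=float32), np.float64(0.1716)) (1856, array([ 585.8, -282.5]), array([49.2, 27.1]), 64.5, 'PCA long yaw 62.6', array([ 0.5849, -0.2807], dtype=float32), np.float64(0.1716))
the job is handed in; nothing more can be done
None
```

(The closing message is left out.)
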